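# Clear the tea things off the desk mat

## Task

Tea break is over: clear the desk mat. Hang every rinsed cup mouth-down on a slanting peg of the drying stand, one cup to a peg and pushed on until the peg's end meets the inside of its bottom, and stand every tea tin upright on the floor of the crowded tray, set down without dropping it, with a gap of at least 5 mm to everything else standing there. Do not touch or shift the things that are already on the tray, with the gripper or with a tin.

Things in the scene. Friction and masses are not known exactly. Their poses are not given: they have to be found in the camera images.
- tray: square brown wooden tray fixed to the desk, to the robot's right, 290 x 290 mm outside, walls 5 mm thick and 22 mm high, floor 5 mm thick (inside 280 x 280 mm); origin at the centre of its underside on the desk, x and y along its sides, z up
- stand: drying stand fixed to the desk at the robot's left: dark wooden base 120 (x) x 300 (y) x 20 mm with three brass pegs in a row, 100 mm apart along its y. A peg is a round bar 10 mm thick, about 100 mm long, round-ended, leaning 30 degrees from vertical: in the stand's frame it points along (-0.5, 0, 0.866) from foot to tip. Origin: centre of the base's underside, z up
- peg0_tip (a point): the very end of peg 0 of the drying stand (pegs numbered along the stand's y axis, peg 1 in the middle), about 107 mm above the desk
- peg1_tip (a point): the very end of peg 1 of the drying stand (pegs numbered along the stand's y axis, peg 1 in the middle), about 107 mm above the desk
- peg2_tip (a point): the very end of peg 2 of the drying stand (pegs numbered along the stand's y axis, peg 1 in the middle), about 107 mm above the desk
- cup_a: white handle-less espresso cup, 56 mm high, thick-lipped: round and straight, 52 mm in diameter, over the 34 mm next to its foot, then flaring to 64 mm at the mouth; wall 3 mm, bottom 5 mm thick (51 mm deep inside); starts mouth down on the desk. Origin at the centre of its mouth, z along its axis from mouth to foot (up while mouth down). About 0.14 kg. May be absent
- cup_a_floor (a point): centre of the inner bottom of cup_a, 51 mm from its mouth along its axis
- cup_b: blue handle-less espresso cup, 56 mm high, thick-lipped: round and straight, 52 mm in diameter, over the 34 mm next to its foot, then flaring to 64 mm at the mouth; wall 3 mm, bottom 5 mm thick (51 mm deep inside); starts mouth down on the desk. Origin at the centre of its mouth, z along its axis from mouth to foot (up while mouth down). About 0.14 kg. May be absent
- cup_b_floor (a point): centre of the inner bottom of cup_b, 51 mm from its mouth along its axis
- cup_c: terracotta handle-less espresso cup, 56 mm high, thick-lipped: round and straight, 52 mm in diameter, over the 34 mm next to its foot, then flaring to 64 mm at the mouth; wall 3 mm, bottom 5 mm thick (51 mm deep inside); starts mouth down on the desk. Origin at the centre of its mouth, z along its axis from mouth to foot (up while mouth down). About 0.14 kg. May be absent
- cup_c_floor (a point): centre of the inner bottom of cup_c, 51 mm from its mouth along its axis
- tin_a: green round tea tin with a paper band, 48 mm diameter, 80 mm high, starts upright on the desk. Origin at the centre of its underside, z up. About 0.18 kg. May be absent
- tin_b: red round tea tin with a paper band, 48 mm diameter, 80 mm high, starts upright on the desk. Origin at the centre of its underside, z up. About 0.18 kg. May be absent
- tin_c: yellow round tea tin with a paper band, 48 mm diameter, 80 mm high, starts upright on the desk. Origin at the centre of its underside, z up. About 0.18 kg. May be absent
- honey: amber glass honey jar with a brass lid, round, 50 mm diameter, 70 mm high; stands loose on the tray and is to be left alone. Origin at the centre of its underside. May be absent
- sugar: white sugar pot with a wooden lid, round, 48 mm diameter, 60 mm high; stands loose on the tray and is to be left alone. Origin at the centre of its underside. May be absent
- candle: grey candle tumbler, round, 50 mm diameter, 55 mm high; stands loose on the tray and is to be left alone. Origin at the centre of its underside. May be absent
- succulent: terracotta pot with a small green plant, round, 50 mm diameter, 50 mm high; stands loose on the tray and is to be left alone. Origin at the centre of its underside. May be absent
- shaker: steel cocoa shaker, round, 38 mm diameter, 70 mm high; stands loose on the tray and is to be left alone. Origin at the centre of its underside. May be absent
- pencils: black pencil pot, round, 50 mm diameter, 85 mm high (pencil ends to 97 mm); stands loose on the tray and is to be left alone. Origin at the centre of its underside. May be absent
- jam: small red jam jar with a white lid, round, 44 mm diameter, 55 mm high; stands loose on the tray and is to be left alone. Origin at the centre of its underside. May be absent
- clips: low blue paper-clip pot, round, 44 mm diameter, 40 mm high; stands loose on the tray and is to be left alone. Origin at the centre of its underside. May be absent

How it is judged:
By the outcome, as a careful person would: the job done as asked, in the order asked, and still so for the second after the job is handed in, with the robot touching nothing.
Of cup_a, cup_b, cup_c, tin_a, tin_b, tin_c only 5 to 6 are there at a start; the rules pass over those that are not, and their reading is None.
Of honey, sugar, candle, succulent, shaker, pencils, jam, clips only 5 to 6 are there at a start; the rules pass over those that are not, and their reading is None.
At some moment in a run one of cup_a, cup_b, cup_c may be knocked a few centimetres aside while the robot is not near it.
It also fails if it takes over 208 s, if anything falls off the work surface, if the arm or the gripper's body presses on something with over 40 N, if the wrist force passes 120 N, or if a joint passes its speed limit or range.

## Robot

A 6-joint arm with a two-finger parallel gripper is mounted at the origin on the work surface. World frame = base frame: x ahead of the robot, y to its left, z up, the work surface at z = 0. Lengths are in m, angles in rad, forces in N, time in s.
With the tool pointing down it reaches from about 0.225 to 0.725 m from the base axis. Payload 3.1 kg.
Tool frame: the origin (TCP) lies midway between the tips of the shut fingers; the grasp point (between the pads) lies 19 mm behind it (arm.grip_point_offset is the distance from the TCP to the grasp point, in m); x points along the fingers, y is the direction in which the jaws open and shut, and the axes are right-handed (so a half turn about x gives the same grasp; the last joint's range is limited). The gripper opens to 85 mm and grips with 20 to 120 N. Pads are 22 mm wide; open, the fingers measure 114 mm over their backs; the gripper's body (76 mm by 85 mm) begins 54 mm behind the grasp point. The pads swing forward as they close: fully open they stand 13 mm farther back than shut.
Start: joints at [-1.343, 0.048, 0.099, 1.622, 0, 1.443], TCP at [0.183, -0.492, 0.231] pointing down, gripper open.
Joint ranges: [-2.91, 2.91], [-0.99, 1.94], [-1.21, 1.42], [-2.12, 2.29], [-1.49, 1.47], [-3.14, 3.14]. Speed limits (rad/s): [2.79, 2.79, 3.14, 3.14, 3.14, 3.14].

## Interface

Orientations are given as a unit quaternion [w, x, y, z].
In Python, from cell import arm gives the robot as it stands.
- The arm moves only by the shell command python3 -m crank 'ROWS' [FORCE]. ROWS is JSON, a list of rows, each an object with "offset": the shift along the world's x, y, z in cm, a list of three; "turn": the turn, a rotation vector about the world's x, y, z in degrees, a list of three; "claw": the opening, from 0 (shut) to 1 (fully open). A call has exactly 8 rows; each row is the pose to reach, as a shift and turn from the pose commanded when the call began; what a row does not reach only later rows make up. A row lasts 1/10 s, in which the tool goes at most 50 mm and 8.59 degrees, less where a joint would pass 70% of its speed; a pose out of reach is approached as far as the arm can. A call with a gripper value outside its range is refused whole. The fingers move at their own pace and stop on an object; FORCE is the grip in N (left out, the last holds). Time passes only in rows, so rows that repeat a pose let the fingers close, or fill a call up. It gives the time, the measured TCP pose, the force and the opening at its end, in the units of the state.
- arm.state(): the state, without advancing time (a new reading comes with each control period).
- arm.snapshot(name): name is "side" or "top" or "wrist"; returns (picture, depth): 480x640x3 uint8, red, green, blue; 480x640 float32, m along the optical axis (not along the pixel's ray), 0 where there is no reading.
- arm.camera_params(name): a dict with "camera_matrix" (3x3 intrinsics, pixels), "origin" and "rotation" of the camera in the world; the wrist camera has in their place "hand_eye" (4x4, takes a point from camera to tool coordinates, whose origin is the TCP and whose axes are the tool frame's). Camera axes: x right, y down, z forward; pixel columns grow to the right and rows downward; lengths in m; the calibration is good to about 2 mm. A picture is of the moment at which its call begins: read the wrist's pose just before it. camera_params takes no time and is no camera call.
- arm.job_done(): hands the job in, once; it reports no verdict.
Trained networks look in the newest picture that a camera, given by its name, has taken for a name from the list of things; names that differ only in an ending like _2 or _b are one class to them, and where a whole thing is asked for, a point or a joint stands for the part that bears it (a point fixed in the world has none). Each returns a list of dicts, best first, with "conf" (0 to 1); they miss things now and then, are a little off and sometimes report something else, mostly with a low value. They report only what shows in the picture. A call takes as long as a camera call.
- arm.boxes_of(camera, query): "rect" ([centre column, centre row, width, height] in pixels, round what is visible of it).
- arm.place_of(camera, query): "uv" ([column, row] in pixels: a listed point, or the origin of a listed thing).
The state is a dict: "clock": time; "q": joint angles; "joint_vel": joint speeds; "tau": joint torques, N m; "ee_pos": TCP position; "ee_rot": TCP orientation; "contact_force": force on the tool from outside, world axes, zero at the start; "ft_torque": the same for the moment, N m; "finger_gap": finger opening in m.
Only numpy, scipy, OpenCV 4.12 (cv2) and the standard library are available. Lean on these libraries where they do the work, as an engineer would, in place of code of your own. Each camera call takes 0.05 s, during which the arm holds its last target. There are 200 camera calls.

## Working session

There is one attempt and no reset: what is moved stays moved. The work goes in short steps, Python scripts to look and compute and a shell command to move; the robot and the scene stay as the last step left them, time stands still between calls to the robot, and variables do not carry over. Pictures are saved under pics/ and viewed, about 12 in all and at most 16, crops included, and the job is handed in when it is done.

```bash
ls; mkdir -p pics; cat > h.py <<'E'
import numpy as np, cv2, json
from cell import arm
from scipy.spatial.transform import Rotation as R
def cam(name):
    p=arm.camera_params(name);K=np.array(p['camera_matrix'])
    if name=='wrist':
        s=arm.state();q=s['ee_rot'];Rt=R.from_quat([q[1],q[2],q[3],q[0]]).as_matrix()
        H=np.array(p['hand_eye']);return K,Rt@H[:3,:3],Rt@H[:3,3]+np.array(s['ee_pos'])
    Rm=np.array(p['rotation'])
    if Rm.shape!=(3,3): Rm=R.from_quat([Rm[1],Rm[2],Rm[3],Rm[0]]).as_matrix()
    return K,Rm,np.array(p['origin'])
def snap(name,fn=None):
    c=cam(name);im,d=arm.snapshot(name)
    if fn: cv2.imwrite('pics/'+fn,im[:,:,::-1])
    return im,d,c
def cloud(d,c):
    K,Rm,o=c;v,u=np.mgrid[0:480,0:640]
    P=np.stack([(u-K[0,2])/K[0,0]*d,(v-K[1,2])/K[1,1]*d,d],-1)
    return P@Rm.T+o
def ray(uv,z,c):
    K,Rm,o=c;r=Rm@np.linalg.inv(K)@np.array([uv[0],uv[1],1.]);return o+r*(z-o[2])/r[2]
E
python3 - <<'E'
from h import *
for n in('top','side'):
    im,d,c=snap(n,n+'0.png');print(n,c[2],c[1].round(2).tolist(),c[0][0,0]);np.save(n+'0.npy',d)
print(arm.state())
E
```

```text
pics
top [0.34766    0.0343738  1.20511568] [[0.01, -0.99, 0.16], [-1.0, -0.01, -0.01], [0.01, -0.16, -0.99]] 578.4065990353927
side [0.0766361  0.71214467 0.60096784] [[-0.83, -0.31, 0.46], [-0.56, 0.44, -0.7], [0.02, -0.84, -0.54]] 503.8227309019556
{'clock': 0.1, 'q': array([-1.34281676e+00,  4.86626545e-02,  9.77336246e-02,  1.62196849e+00,
       -3.84985708e-05,  1.44299508e+00]), 'joint_vel': array([-0.00035729, -0.00192628,  0.0040506 ,  0.00076896,  0.00183944,
       -0.0003758 ]), 'tau': array([ 2.74920640e-03, -3.39851010e+01,  3.20935678e+01,  1.58163771e-02,
       -1.49618731e-04,  3.96921152e-06]), 'ee_pos': array([ 0.18272078, -0.49159374,  0.23023102]), 'ee_rot': array([-0.12438381, -0.69589688, -0.12586635,  0.69599846]), 'contact_force': array([0.24843476, 0.19430604, 0.27154104]), 'ft_torque': array([-0.02371953, -0.07426134, -0.01784173]), 'finger_gap': 0.08556421669014441}
```

View pics/top0.png

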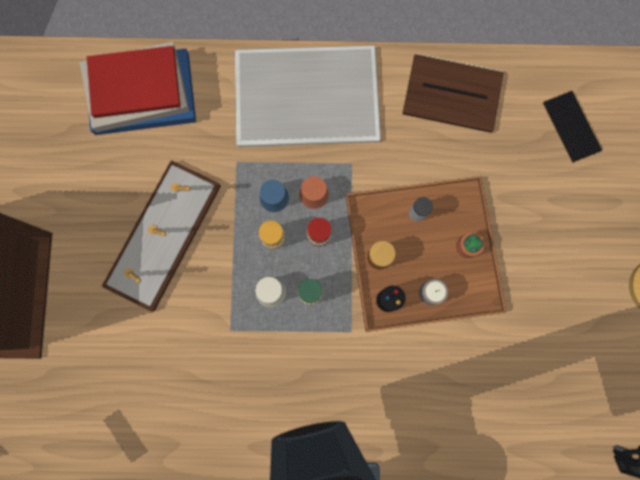

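View pics/side0.png

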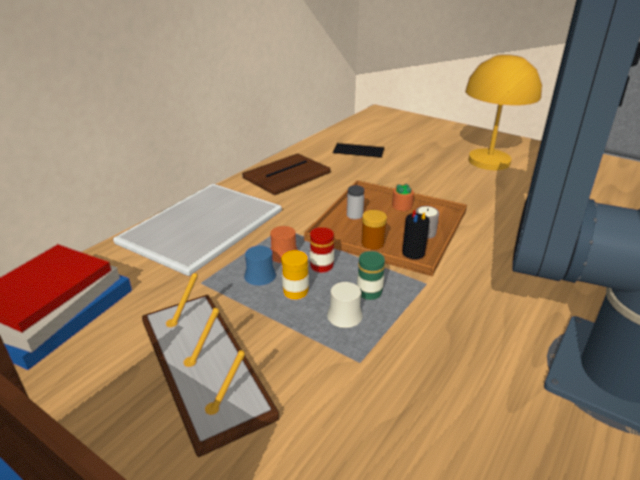

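The top view shows the mat with blue cup (273,195), terracotta cup (314,192), yellow tin (271,234), red tin (319,231), white cup (269,291) and green tin (310,290). The tray holds five things, and the stand is at the left with its pegs leaning to image right.

```bash
cat >> h.py <<'E'
def blobs(d,c,lo=0.03,hi=0.13):
    P=cloud(d,c);m=((d>0)&(P[...,2]>lo)&(P[...,2]<hi)&(P[...,0]>.1)&(P[...,0]<.75)&(abs(P[...,1])<.5)).astype(np.uint8)
    n,l,st,ce=cv2.connectedComponentsWithStats(m)
    out=[]
    for i in range(1,n):
        if st[i,4]<60: continue
        Q=P[l==i];zt=np.percentile(Q[:,2],90);T=Q[Q[:,2]>zt-.008]
        (x,y),r=cv2.minEnclosingCircle((T[:,:2]*1000).astype(np.float32))
        out.append((ce[i].round(),zt.round(3),round(x,1),round(y,1),round(r,1),T[:,:2].mean(0).round(3)))
    return out
E
python3 - <<'E'
from h import *
d=np.load('top0.npy');c=cam('top')
for b in blobs(d,c): print(*b)
P=cloud(d,c)
print('desk z',P[300,560],P[400,200],P[250,240])
im=cv2.imread('pics/top0.png')
# tray rim corners & stand corners
for uv in [(348,195),(482,178),(506,310),(366,330)]: print('tray',ray(uv,.022,c)[:2].round(3))
for uv in [(172,161),(220,185),(153,310),(104,286)]: print('stand',ray(uv,.02,c)[:2].round(3))
m=(P[...,2]>.017)&(P[...,2]<.027)&(d>0)
for nm,s in(('tray',np.s_[160:345,335:520]),('stand',np.s_[150:320,95:230])):
    Q=P[s][m[s]][:,:2].astype(np.float32)
    n=(m[s]).astype(np.uint8);print(nm,cv2.minAreaRect(Q*1000))
for q in('peg0_tip','peg1_tip','peg2_tip','stand','tray'):
    for k in('top','side'):
        arm.snapshot(k) if q=='peg0_tip' else 0
        print(q,k,[(r['uv'],round(r['conf'],2)) for r in arm.place_of(k,q)[:4]])
E
```

```text
[313. 189.] 0.059 640.2 41.1 26.0 [0.64  0.041]
[272. 192.] 0.059 631.6 125.7 26.2 [0.631 0.126]
[183. 188.] 0.106 625.0 288.1 6.3 [0.624 0.287]
[421. 207.] 0.078 602.5 -178.3 19.6 [ 0.602 -0.178]
[319. 230.] 0.083 551.9 29.0 23.9 [0.551 0.029]
[271. 233.] 0.083 543.6 125.6 24.2 [0.544 0.125]
[159. 231.] 0.107 533.9 330.1 5.7 [0.534 0.329]
[471. 244.] 0.061 532.0 -281.9 19.8 [ 0.531 -0.281]
[381. 254.] 0.078 505.6 -96.0 25.6 [ 0.505 -0.096]
[134. 276.] 0.107 444.6 372.0 6.0 [0.444 0.372]
[268. 290.] 0.059 432.1 128.2 26.0 [0.432 0.128]
[309. 291.] 0.082 429.5 45.7 23.7 [0.429 0.046]
[434. 291.] 0.064 432.8 -202.3 25.4 [ 0.433 -0.202]
[391. 298.] 0.094 417.6 -114.3 25.0 [ 0.417 -0.114]
desk z [ 0.42165138 -0.47483287  0.00257839] [ 0.21136555  0.26351919 -0.00103417] [0.51735486 0.19333675 0.0020245 ]
tray [ 0.634 -0.032]
tray [ 0.675 -0.315]
tray [ 0.399 -0.355]
tray [ 0.355 -0.069]
stand [0.703 0.341]
stand [0.652 0.238]
stand [0.389 0.363]
stand [0.437 0.465]
tray ((517.5045776367188, -190.93504333496094), (290.6962890625, 291.1610412597656), 8.496874809265137)
stand ((546.8699951171875, 355.3730773925781), (120.87753295898438, 298.78228759765625), 64.85723114013672)
peg0_tip top [([191.9, 190.4], 0.75)]
peg0_tip side [([197.9, 272.2], 0.72)]
peg1_tip top [([162.9, 233.7], 0.61), ([189.7, 188.6], 0.59)]
peg1_tip side [([215.2, 307.6], 0.8), ([371.0, 240.0], 0.3)]
peg2_tip top [([422.4, 250.5], 0.57), ([377.7, 252.7], 0.45)]
peg2_tip side [([245.0, 349.3], 0.71), ([281.5, 234.0], 0.56)]
stand top []
stand side [([205.2, 367.9], 0.64)]
tray top [([424.4, 254.2], 0.61)]
tray side [([385.6, 226.6], 0.84), ([319.2, 267.7], 0.61)]
```

```bash
cat >> h.py <<'E'
def go(tcp,a=(0,0,-1),j=None):
    """print offset cm / turn deg from present pose to tcp with approach a and jaw axis j"""
    s=arm.state();q=s['ee_rot'];R0=R.from_quat([q[1],q[2],q[3],q[0]])
    a=np.array(a,float);a/=np.linalg.norm(a)
    best=None
    if j is None: j=R0.as_matrix()[:,1]
    for sg in(1,-1):
        y=sg*np.array(j,float);y-=a*(a@y);y/=np.linalg.norm(y)
        t=(R.from_matrix(np.c_[a,y,np.cross(a,y)])*R0.inv()).as_rotvec(degrees=True)
        print('off',((np.array(tcp)-s['ee_pos'])*100).round(2).tolist(),'turn',t.round(1).tolist())
def where():
    s=arm.state();q=s['ee_rot'];M=R.from_quat([q[1],q[2],q[3],q[0]]).as_matrix()
    print(round(s['clock'],1),'tcp',s['ee_pos'].round(4),'a',M[:,0].round(3),'j',M[:,1].round(3),'gap',round(s['finger_gap'],4),'q',s['q'].round(2),'F',s['contact_force'].round(1))
xs=np.array([.425,.905]);D=np.array([-.2125,-.4525,.866])
TIP=[np.array([.6235,.2865,.107]),np.array([.533,.3285,.107]),np.array([.443,.371,.107])]
E
python3 - <<'E'
from h import *
where(); go((.432,.128,.12),j=(1,0,0)); go((.432,.128,.12),j=(0,1,0))
# tray spots
T=np.array([.5175,-.191]);th=np.radians(8.5);ob=[(.602,-.178,.019),(.532,-.282,.025),(.505,-.096,.025),(.433,-.202,.025),(.417,-.114,.025)]
g=np.arange(-.108,.109,.003);c,s=np.cos(th),np.sin(th)
def clr(p,u,extra=[]):
    cl=min(min(np.hypot(*(p-o[:2]))-o[2]-.024 for o in ob+extra), .14-.024-abs(u).max());return cl
extra=[]
for k in range(4):
    best=max(((clr(T+np.array([c*x-s*y,s*x+c*y]),np.array([x,y]),extra),x,y) for x in g for y in g))
    p=T+np.array([c*best[1]-s*best[2],s*best[1]+c*best[2]]);
    # finger clearance: finger boxes from 30..46 out, half-width 12
    fa=[]
    for ang in range(0,180,15):
        v=np.array([np.cos(np.radians(ang)),np.sin(np.radians(ang))]);n=np.array([-v[1],v[0]])
        m=min(np.hypot(*(p+sg*v*r+n*w-o[:2]))-o[2] for sg in(1,-1) for r in(.03,.038,.046) for w in(-.012,0,.012) for o in [(*o[:2],o[2]) for o in ob+extra])
        fa.append((round(m,3),ang))
    print(round(best[0],3),p.round(3),sorted(fa)[-4:]);extra.append((*p,.024))
E
```

```text
0.7 tcp [ 0.1829 -0.4921  0.2314] a [ 0. -0. -1.] j [ 0.348 -0.937  0.   ] gap 0.0853 q [-1.34  0.05  0.1   1.62 -0.    1.44] F [ 0.1 -0.2 -0.3]
off [24.91, 62.01, -11.14] turn [0.0, 0.0, 69.6]
off [24.91, 62.01, -11.14] turn [0.0, -0.0, -110.4]
off [24.91, 62.01, -11.14] turn [0.0, 0.0, 159.6]
off [24.91, 62.01, -11.14] turn [0.0, -0.0, -20.4]
0.039 [ 0.521 -0.194] [(np.float64(0.022), 45), (np.float64(0.022), 150), (np.float64(0.024), 60), (np.float64(0.024), 135)]
0.034 [ 0.449 -0.283] [(np.float64(0.014), 150), (np.float64(0.016), 135), (np.float64(0.021), 60), (np.float64(0.023), 45)]
0.033 [ 0.609 -0.253] [(np.float64(0.016), 60), (np.float64(0.016), 165), (np.float64(0.019), 135), (np.float64(0.027), 150)]
0.032 [ 0.586 -0.102] [(np.float64(0.015), 30), (np.float64(0.017), 135), (np.float64(0.023), 60), (np.float64(0.025), 45)]
```

```bash
python3 -m crank '[{"offset":[15,37,-2],"turn":[0,0,68],"claw":1},{"offset":[15,37,-2],"turn":[0,0,68],"claw":1},{"offset":[15,37,-2],"turn":[0,0,68],"claw":1},{"offset":[15,37,-2],"turn":[0,0,68],"claw":1},{"offset":[15,37,-2],"turn":[0,0,68],"claw":1},{"offset":[15,37,-2],"turn":[0,0,68],"claw":1},{"offset":[15,37,-2],"turn":[0,0,68],"claw":1},{"offset":[15,37,-2],"turn":[0,0,68],"claw":1}]' 40
python3 -m crank '[{"offset":[9.9,25,-2],"turn":[0,0,68],"claw":1},{"offset":[9.9,25,-2],"turn":[0,0,68],"claw":1},{"offset":[9.9,25,-2],"turn":[0,0,68],"claw":1},{"offset":[9.9,25,-2],"turn":[0,0,68],"claw":1},{"offset":[9.9,25,-2],"turn":[0,0,68],"claw":1},{"offset":[9.9,25,-2],"turn":[0,0,68],"claw":1},{"offset":[9.9,25,-2],"turn":[0,0,68],"claw":1},{"offset":[9.9,25,-2],"turn":[0,0,68],"claw":1}]'
python3 -m crank '[{"offset":[0,0,0],"turn":[0,0,68],"claw":1},{"offset":[0,0,0],"turn":[0,0,68],"claw":1},{"offset":[0,0,0],"turn":[0,0,68],"claw":1},{"offset":[0,0,0],"turn":[0,0,68],"claw":1},{"offset":[0,0,0],"turn":[0,0,68],"claw":1},{"offset":[0,0,0],"turn":[0,0,68],"claw":1},{"offset":[0,0,0],"turn":[0,0,68],"claw":1},{"offset":[0,0,0],"turn":[0,0,68],"claw":1}]'
python3 - <<'E'
from h import *
where()
im,d,c=snap('wrist','w1.png')
for b in blobs(d,c): print(*b)
where();go((.432,.128,.024),j=(-.905,.425,0))
E
```

```text
clock: 1.5
ee_pos: [0.3333, -0.1204, 0.2116]
ee_rot: [0.495, 0.506, 0.494, -0.506]
contact_force: [1.6, -1.2, 0.4]
finger_gap: 0.0857
clock: 2.3
ee_pos: [0.4318, 0.129, 0.1911]
ee_rot: [0.693, 0.142, 0.693, -0.142]
contact_force: [-0.4, 0.3, -0.3]
finger_gap: 0.0855
clock: 3.1
ee_pos: [0.4319, 0.1279, 0.1914]
ee_rot: [0.654, -0.269, 0.654, 0.269]
contact_force: [-0.1, 0.2, 0.1]
finger_gap: 0.0854
3.1 tcp [0.4319 0.1279 0.1914] a [ 0.  0. -1.] j [-0.704  0.711 -0.   ] gap 0.0854 q [ 0.14 -0.15 -0.17  1.55  0.   -0.64] F [-0.1  0.2  0.1]
[25. 75.] 0.074 497.9 -83.4 21.3 [ 0.493 -0.077]
[237. 146.] 0.08 429.3 47.1 23.9 [0.428 0.047]
[326. 229.] 0.056 431.8 129.2 26.0 [0.431 0.128]
[108. 254.] 0.08 551.4 30.5 24.5 [0.549 0.031]
[226. 328.] 0.08 543.5 126.7 24.3 [0.536 0.13 ]
[ 65. 333.] 0.056 639.8 42.1 26.9 [0.637 0.043]
3.1 tcp [0.4319 0.1279 0.1914] a [ 0.  0. -1.] j [-0.706  0.708 -0.   ] gap 0.0855 q [ 0.14 -0.15 -0.17  1.55 -0.   -0.65] F [ 0.5  0.4 -0.1]
off [0.01, 0.01, -16.74] turn [-0.0, 0.0, 19.9]
off [0.01, 0.01, -16.74] turn [0.0, 0.0, -160.1]
```

View pics/w1.png

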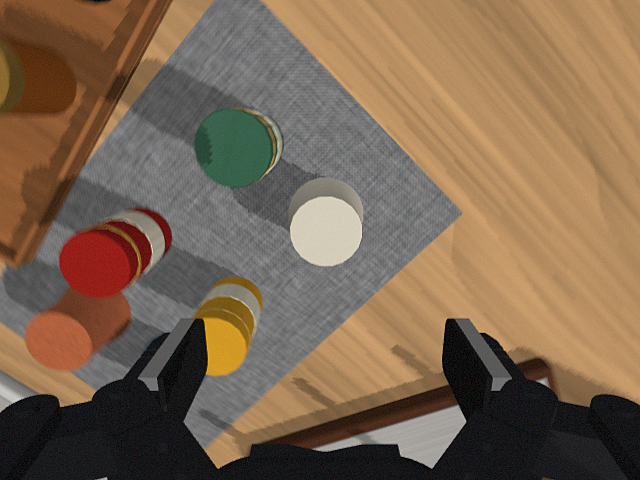

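The wrist view shows the white cup (326,231) between the fingers with clear space on both sides. It agrees with the top camera to about 1 mm, so I'll grip it.

```bash
python3 -m crank '[{"offset":[0,0,-4],"turn":[0,0,7],"claw":1},{"offset":[0,0,-8],"turn":[0,0,14],"claw":1},{"offset":[0,0.1,-11],"turn":[0,0,20],"claw":1},{"offset":[0,0.1,-14],"turn":[0,0,20],"claw":1},{"offset":[0,0.1,-15.5],"turn":[0,0,20],"claw":1},{"offset":[0,0.1,-16.6],"turn":[0,0,20],"claw":1},{"offset":[0,0.1,-16.6],"turn":[0,0,20],"claw":0.5},{"offset":[0,0.1,-16.6],"turn":[0,0,20],"claw":0.3}]' 40
python3 -m crank '[{"offset":[0,0,0],"turn":[0,0,0],"claw":0.3},{"offset":[0,0,0],"turn":[0,0,0],"claw":0.3},{"offset":[0,0,0],"turn":[0,0,0],"claw":0.3},{"offset":[0,0,0],"turn":[0,0,0],"claw":0.3},{"offset":[0,0,2],"turn":[0,0,0],"claw":0.3},{"offset":[0,0,6],"turn":[0,0,0],"claw":0.3},{"offset":[0,0,10],"turn":[0,0,0],"claw":0.3},{"offset":[0,0,15],"turn":[0,0,0],"claw":0.3}]'
python3 - <<'E'
from h import *
where()
for s in (.075,.0): go(TIP[2]-.028*D+s*D,a=-D,j=(-.905,.425,0))
E
```

```text
clock: 3.95
ee_pos: [0.4324, 0.129, 0.026]
ee_rot: [0.599, -0.377, 0.598, 0.376]
contact_force: [0.0, 1.0, -0.6]
finger_gap: 0.0588
clock: 4.75
ee_pos: [0.4298, 0.1286, 0.1742]
ee_rot: [0.597, -0.376, 0.6, 0.378]
contact_force: [0.5, 0.5, -2.0]
finger_gap: 0.051
4.8 tcp [0.4298 0.1286 0.1742] a [-0.006 -0.001 -1.   ] j [-0.902  0.432  0.005] gap 0.051 q [ 0.14 -0.15 -0.21  1.52 -0.   -0.98] F [ 0.5  0.5 -2. ]
off [0.33, 22.12, -2.65] turn [27.2, -13.2, 0.4]
off [0.33, 22.12, -2.65] turn [19.4, 41.9, -173.4]
off [1.92, 25.51, -9.14] turn [27.2, -13.2, 0.4]
off [1.92, 25.51, -9.14] turn [19.4, 41.9, -173.4]
```

```bash
python3 -m crank '[{"offset":[0,3,2],"turn":[7,-3.4,0],"claw":0.3},{"offset":[0,7,2],"turn":[14,-6.8,0],"claw":0.3},{"offset":[0,11,2],"turn":[21,-10,0],"claw":0.3},{"offset":[0,15,1],"turn":[27.2,-13,0],"claw":0.3},{"offset":[0.3,19,0],"turn":[27.2,-13,0],"claw":0.3},{"offset":[0.3,22.1,-2.6],"turn":[27.2,-13,0],"claw":0.3},{"offset":[0.3,22.1,-2.6],"turn":[27.2,-13,0],"claw":0.3},{"offset":[0.3,22.1,-2.6],"turn":[27.2,-13,0],"claw":0.3}]'
python3 - <<'E'
from h import *
where()
im,d,c=snap('side');cv2.imwrite('pics/s1.png',cv2.resize(im[180:460,100:420],None,fx=1.7,fy=1.7)[:,:,::-1])
go(TIP[2]-.028*D,a=-D,j=(-.905,.425,0))
E
```

```text
clock: 5.55
ee_pos: [0.4328, 0.3497, 0.1467]
ee_rot: [0.732, -0.266, 0.424, 0.463]
contact_force: [0.5, -0.6, -1.8]
finger_gap: 0.0511
5.5 tcp [0.4328 0.3497 0.1467] a [ 0.212  0.451 -0.867] j [-0.902  0.431  0.004] gap 0.0511 q [ 0.36 -0.34 -0.51  1.01  0.36 -0.7 ] F [ 0.5 -0.6 -1.8]
off [1.47, 3.42, -6.57] turn [-0.1, -0.1, 0.4]
off [1.47, 3.42, -6.57] turn [38.4, 81.2, -155.5]
```

View pics/s1.png

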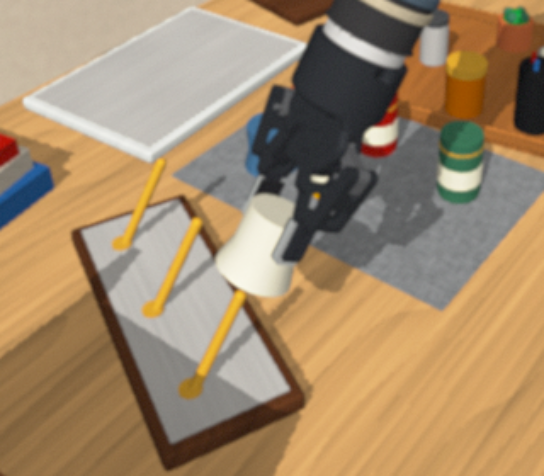

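The cup sits in line just above the end of peg 2, whose tip is at about (240,295) in the crop. Now I'll push it on along the peg.

```bash
python3 -m crank '[{"offset":[0.3,0.6,-1.2],"turn":[0,0,0],"claw":0.3},{"offset":[0.5,1.1,-2.2],"turn":[0,0,0],"claw":0.3},{"offset":[0.7,1.6,-3.2],"turn":[0,0,0],"claw":0.3},{"offset":[0.95,2.2,-4.2],"turn":[0,0,0],"claw":0.3},{"offset":[1.15,2.65,-5.1],"turn":[0,0,0],"claw":0.3},{"offset":[1.3,3.05,-5.8],"turn":[0,0,0],"claw":0.3},{"offset":[1.3,3.05,-5.8],"turn":[0,0,0],"claw":0.3},{"offset":[1.3,3.05,-5.8],"turn":[0,0,0],"claw":0.3}]'
python3 -m crank '[{"offset":[0.02,0.05,-0.1],"turn":[0,0,0],"claw":0.3},{"offset":[0.04,0.09,-0.2],"turn":[0,0,0],"claw":0.3},{"offset":[0.07,0.14,-0.3],"turn":[0,0,0],"claw":0.3},{"offset":[0.1,0.2,-0.4],"turn":[0,0,0],"claw":0.3},{"offset":[0.12,0.26,-0.5],"turn":[0,0,0],"claw":0.3},{"offset":[0.15,0.31,-0.6],"turn":[0,0,0],"claw":0.3},{"offset":[0.15,0.31,-0.6],"turn":[0,0,0],"claw":0.3},{"offset":[0.15,0.31,-0.6],"turn":[0,0,0],"claw":0.3}]'
python3 - <<'E'
from h import *
where()
go(TIP[2]-.028*D,a=-D,j=(-.905,.425,0))
E
```

```text
clock: 6.4
ee_pos: [0.4477, 0.3805, 0.091]
ee_rot: [0.733, -0.266, 0.423, 0.462]
contact_force: [-0.5, -0.2, -1.2]
finger_gap: 0.0512
clock: 7.2
ee_pos: [0.4494, 0.383, 0.0867]
ee_rot: [0.733, -0.266, 0.423, 0.462]
contact_force: [-6.3, -7.4, 7.9]
finger_gap: 0.0512
7.2 tcp [0.4494 0.383  0.0867] a [ 0.217  0.453 -0.865] j [-0.901  0.433  0.   ] gap 0.0512 q [ 0.41 -0.22 -0.55  0.83  0.33 -0.64] F [-6.3 -7.4  7.9]
off [-0.04, 0.07, -0.39] turn [-0.1, 0.0, 0.5]
off [-0.04, 0.07, -0.39] turn [38.6, 81.3, -155.4]
```

Contact at about 12 N, at the expected depth. Release and back out along the peg axis.

```bash
python3 -m crank '[{"offset":[0,0,0],"turn":[0,0,0],"claw":0.6},{"offset":[0,0,0],"turn":[0,0,0],"claw":0.8},{"offset":[0,0,0],"turn":[0,0,0],"claw":1},{"offset":[0,0,0],"turn":[0,0,0],"claw":1},{"offset":[0,0,0],"turn":[0,0,0],"claw":1},{"offset":[-0.4,-0.9,1.7],"turn":[0,0,0],"claw":1},{"offset":[-1,-2,4],"turn":[0,0,0],"claw":1},{"offset":[-1.9,-4,8],"turn":[0,0,0],"claw":1}]'
python3 -m crank '[{"offset":[3,-6,7],"turn":[-8,4,0],"claw":1},{"offset":[6,-10,7],"turn":[-15,7,0],"claw":1},{"offset":[9,-13,7],"turn":[-21,10,0],"claw":1},{"offset":[13,-16,5],"turn":[-27,13,0],"claw":1},{"offset":[16,-19,3],"turn":[-27,13,0],"claw":1},{"offset":[20,-22,3],"turn":[-27,13,0],"claw":1},{"offset":[20,-22,3],"turn":[-27,13,0],"claw":1},{"offset":[20,-22,3],"turn":[-27,13,0],"claw":1}]'
python3 - <<'E'
from h import *
where()
im,d,c=snap('side');cv2.imwrite('pics/s2.png',cv2.resize(im[180:460,100:420],None,fx=1.7,fy=1.7)[:,:,::-1])
im,d,c=snap('wrist')
for b in blobs(d,c): print(*b)
im,d,c=snap('top','t2.png')
for b in blobs(d,c): print(*b)
go((.631,.126,.024),j=(-.905,.425,0))
E
```

```text
clock: 8.0
ee_pos: [0.4279, 0.3428, 0.1621]
ee_rot: [0.731, -0.265, 0.425, 0.463]
contact_force: [0.7, 0.1, -0.8]
finger_gap: 0.0854
clock: 8.8
ee_pos: [0.6325, 0.1205, 0.1924]
ee_rot: [0.599, -0.374, 0.599, 0.376]
contact_force: [-0.2, 0.2, -0.4]
finger_gap: 0.0855
8.8 tcp [0.6325 0.1205 0.1924] a [-0.002  0.003 -1.   ] j [-0.9    0.436  0.003] gap 0.0855 q [ 0.08  0.36  0.39  1.6   0.   -1.04] F [-0.2  0.2 -0.4]
[377.  45.] 0.081 551.9 30.2 24.0 [0.552 0.03 ]
[558.  13.] 0.08 437.6 60.5 17.5 [0.441 0.064]
[260. 129.] 0.057 640.1 42.3 26.0 [0.64  0.042]
[443. 182.] 0.08 544.2 126.0 24.1 [0.545 0.125]
[326. 232.] 0.056 631.8 127.0 26.1 [0.631 0.126]
[634. 393.] 0.063 463.6 352.5 8.7 [0.465 0.353]
[423. 435.] 0.106 625.2 287.0 5.6 [0.625 0.285]
[313. 189.] 0.059 639.9 40.5 26.5 [0.64  0.041]
[183. 188.] 0.106 624.3 287.1 5.7 [0.624 0.287]
[421. 207.] 0.078 602.5 -178.2 19.7 [ 0.602 -0.178]
[319. 230.] 0.082 551.7 29.0 24.0 [0.551 0.029]
[159. 231.] 0.107 535.5 330.6 6.6 [0.534 0.33 ]
[471. 244.] 0.061 532.2 -280.5 20.1 [ 0.531 -0.281]
[381. 254.] 0.078 505.6 -96.1 25.4 [ 0.505 -0.096]
[142. 281.] 0.115 444.4 369.5 26.6 [0.444 0.37 ]
[312. 291.] 0.083 429.7 45.7 23.8 [0.43  0.041]
[434. 291.] 0.063 433.2 -202.5 25.2 [ 0.433 -0.202]
[391. 298.] 0.093 417.7 -114.0 25.0 [ 0.417 -0.114]
off [0.09, 0.21, -17.12] turn [-0.2, -0.0, 0.5]
off [0.09, 0.21, -17.12] turn [-0.1, 0.4, -179.5]
```

View pics/s2.png

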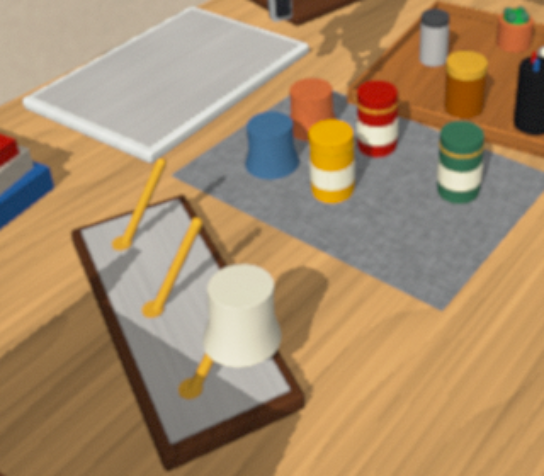

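The white cup hangs on peg 2 with its top centred over the tip. Next is the blue cup, which hasn't moved: both cameras put it at (0.632, 0.127).

```bash
python3 -m crank '[{"offset":[0,0.3,-4],"turn":[0,0,0],"claw":0.85},{"offset":[0,0.6,-8],"turn":[0,0,0],"claw":0.85},{"offset":[0,0.6,-11],"turn":[0,0,0],"claw":0.85},{"offset":[0,0.6,-14],"turn":[0,0,0],"claw":0.85},{"offset":[0,0.6,-15.8],"turn":[0,0,0],"claw":0.85},{"offset":[0,0.6,-16.8],"turn":[0,0,0],"claw":0.85},{"offset":[0,0.6,-16.8],"turn":[0,0,0],"claw":0.5},{"offset":[0,0.6,-16.8],"turn":[0,0,0],"claw":0.3}]' 40
python3 -m crank '[{"offset":[0,0,0],"turn":[0,0,0],"claw":0.3},{"offset":[0,0,0],"turn":[0,0,0],"claw":0.3},{"offset":[0,0,0],"turn":[0,0,0],"claw":0.3},{"offset":[0,0,0],"turn":[0,0,0],"claw":0.3},{"offset":[0,0,2],"turn":[0,0,0],"claw":0.3},{"offset":[0,0,6],"turn":[0,0,0],"claw":0.3},{"offset":[0,0,10],"turn":[0,0,0],"claw":0.3},{"offset":[0,0,15],"turn":[0,0,0],"claw":0.3}]'
python3 - <<'E'
from h import *
where()
go(TIP[0]-.025*D+.075*D,a=-D,j=(-.905,.425,0))
E
```

```text
clock: 9.75
ee_pos: [0.6308, 0.1302, 0.0289]
ee_rot: [0.6, -0.376, 0.597, 0.378]
contact_force: [-0.9, -0.4, -0.2]
finger_gap: 0.0506
clock: 10.55
ee_pos: [0.629, 0.1292, 0.1765]
ee_rot: [0.598, -0.375, 0.599, 0.378]
contact_force: [0.0, -0.6, -0.6]
finger_gap: 0.0507
10.6 tcp [0.629  0.1292 0.1765] a [-0.004  0.003 -1.   ] j [-0.901  0.433  0.005] gap 0.0507 q [ 0.1   0.36  0.35  1.57  0.   -1.03] F [ 0.  -0.6 -0.6]
off [-1.61, 13.47, -2.62] turn [26.9, -13.1, 0.4]
off [-1.61, 13.47, -2.62] turn [19.5, 42.2, -173.3]
```

```bash
python3 -m crank '[{"offset":[0,1,2],"turn":[7,-3.4,0],"claw":0.3},{"offset":[-0.5,3,2],"turn":[14,-6.8,0],"claw":0.3},{"offset":[-1,6,2],"turn":[21,-10,0],"claw":0.3},{"offset":[-1.6,9,1],"turn":[27,-13,0],"claw":0.3},{"offset":[-1.6,12,0],"turn":[27,-13,0],"claw":0.3},{"offset":[-1.6,13.5,-2.6],"turn":[27,-13,0],"claw":0.3},{"offset":[-1.6,13.5,-2.6],"turn":[27,-13,0],"claw":0.3},{"offset":[-1.6,13.5,-2.6],"turn":[27,-13,0],"claw":0.3}]'
python3 - <<'E'
from h import *
where()
im,d,c=snap('side');cv2.imwrite('pics/s3.png',cv2.resize(im[180:460,100:420],None,fx=1.7,fy=1.7)[:,:,::-1])
go(TIP[0]-.025*D,a=-D,j=(-.905,.425,0))
E
```

```text
clock: 11.35
ee_pos: [0.6134, 0.2643, 0.1502]
ee_rot: [0.733, -0.266, 0.423, 0.462]
contact_force: [0.5, -0.2, -0.4]
finger_gap: 0.0508
11.3 tcp [0.6134 0.2643 0.1502] a [ 0.214  0.452 -0.866] j [-0.902  0.432  0.002] gap 0.0508 q [ 0.1   0.06 -0.14  1.08  0.44 -0.96] F [ 0.5 -0.2 -0.4]
off [1.41, 3.38, -6.66] turn [-0.1, 0.1, 0.5]
off [1.41, 3.38, -6.66] turn [38.6, 81.3, -155.4]
```

View pics/s3.png

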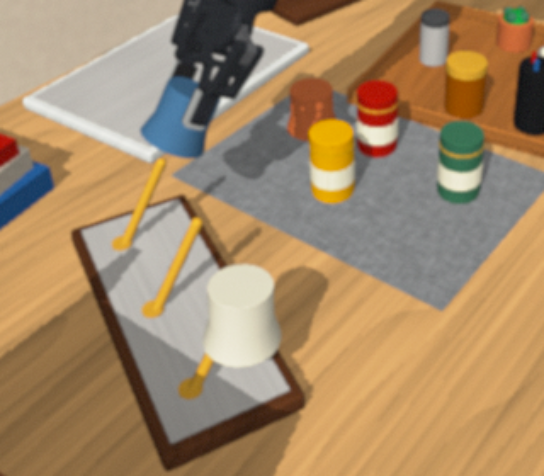

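The blue cup is lined up over peg 0, tip at about (162,160) in the crop. Insert it.

```bash
python3 -m crank '[{"offset":[0.25,0.6,-1.2],"turn":[0,0,0],"claw":0.3},{"offset":[0.45,1.1,-2.2],"turn":[0,0,0],"claw":0.3},{"offset":[0.65,1.6,-3.2],"turn":[0,0,0],"claw":0.3},{"offset":[0.9,2.15,-4.2],"turn":[0,0,0],"claw":0.3},{"offset":[1.1,2.6,-5.1],"turn":[0,0,0],"claw":0.3},{"offset":[1.25,3,-5.9],"turn":[0,0,0],"claw":0.3},{"offset":[1.25,3,-5.9],"turn":[0,0,0],"claw":0.3},{"offset":[1.25,3,-5.9],"turn":[0,0,0],"claw":0.3}]'
python3 -m crank '[{"offset":[0.02,0.05,-0.1],"turn":[0,0,0],"claw":0.3},{"offset":[0.04,0.09,-0.2],"turn":[0,0,0],"claw":0.3},{"offset":[0.07,0.14,-0.3],"turn":[0,0,0],"claw":0.3},{"offset":[0.1,0.2,-0.4],"turn":[0,0,0],"claw":0.3},{"offset":[0.12,0.26,-0.5],"turn":[0,0,0],"claw":0.3},{"offset":[0.15,0.31,-0.6],"turn":[0,0,0],"claw":0.3},{"offset":[0.15,0.31,-0.6],"turn":[0,0,0],"claw":0.3},{"offset":[0.15,0.31,-0.6],"turn":[0,0,0],"claw":0.3}]'
python3 - <<'E'
from h import *
where()
go(TIP[0]-.025*D,a=-D,j=(-.905,.425,0))
E
```

```text
clock: 12.2
ee_pos: [0.6266, 0.2946, 0.0919]
ee_rot: [0.733, -0.266, 0.423, 0.462]
contact_force: [1.1, 0.2, -1.1]
finger_gap: 0.0506
clock: 13.0
ee_pos: [0.6284, 0.297, 0.0876]
ee_rot: [0.734, -0.266, 0.422, 0.462]
contact_force: [-3.9, -4.8, 4.7]
finger_gap: 0.051
13.0 tcp [0.6284 0.297  0.0876] a [ 0.217  0.453 -0.865] j [-0.901  0.433  0.   ] gap 0.051 q [ 0.15  0.15 -0.18  0.93  0.43 -0.9 ] F [-3.9 -4.8  4.7]
off [0.04, 0.08, -0.23] turn [-0.1, 0.0, 0.5]
off [0.04, 0.08, -0.23] turn [38.6, 81.3, -155.4]
```

```bash
python3 -m crank '[{"offset":[0,0,0],"turn":[0,0,0],"claw":0.6},{"offset":[0,0,0],"turn":[0,0,0],"claw":0.8},{"offset":[0,0,0],"turn":[0,0,0],"claw":1},{"offset":[0,0,0],"turn":[0,0,0],"claw":1},{"offset":[0,0,0],"turn":[0,0,0],"claw":1},{"offset":[-0.4,-0.9,1.7],"turn":[0,0,0],"claw":1},{"offset":[-1,-2,4],"turn":[0,0,0],"claw":1},{"offset":[-1.9,-4,8],"turn":[0,0,0],"claw":1}]'
python3 -m crank '[{"offset":[0,-4,4],"turn":[-8,4,0],"claw":1},{"offset":[0.5,-8,5],"turn":[-15,7,0],"claw":1},{"offset":[1,-12,5],"turn":[-21,10,0],"claw":1},{"offset":[2,-16,4],"turn":[-27,13,0],"claw":1},{"offset":[3,-19,3],"turn":[-27,13,0],"claw":1},{"offset":[3.2,-21.5,3],"turn":[-27,13,0],"claw":1},{"offset":[3.2,-21.5,3],"turn":[-27,13,0],"claw":1},{"offset":[3.2,-21.5,3],"turn":[-27,13,0],"claw":1}]'
python3 - <<'E'
from h import *
where()
im,d,c=snap('side');cv2.imwrite('pics/s4.png',cv2.resize(im[180:460,100:420],None,fx=1.7,fy=1.7)[:,:,::-1])
im,d,c=snap('wrist')
for b in blobs(d,c): print(*b)
im,d,c=snap('top','t3.png')
for b in blobs(d,c): print(*b)
go((.640,.042,.024),j=(-.905,.425,0))
E
```

```text
clock: 13.8
ee_pos: [0.6066, 0.2577, 0.1628]
ee_rot: [0.731, -0.265, 0.425, 0.463]
contact_force: [-0.4, -0.0, 0.1]
finger_gap: 0.0851
clock: 14.6
ee_pos: [0.6415, 0.0424, 0.196]
ee_rot: [0.599, -0.375, 0.598, 0.378]
contact_force: [0.4, 0.2, 0.6]
finger_gap: 0.0854
14.6 tcp [0.6415 0.0424 0.196 ] a [-0.     0.004 -1.   ] j [-0.901  0.434  0.002] gap 0.0854 q [-0.04  0.36  0.39  1.6   0.   -1.16] F [0.4 0.2 0.6]
[604. 100.] 0.08 431.0 46.4 23.6 [0.443 0.043]
[438. 157.] 0.08 551.8 30.1 23.9 [0.552 0.029]
[326. 223.] 0.056 640.1 42.2 26.1 [0.64  0.041]
[493. 272.] 0.08 544.3 126.0 24.3 [0.545 0.124]
[439. 451.] 0.063 637.8 266.6 17.1 [0.64  0.264]
[191. 191.] 0.115 622.2 282.3 26.1 [0.622 0.283]
[421. 207.] 0.078 602.8 -178.5 19.8 [ 0.602 -0.178]
[159. 231.] 0.107 534.2 330.5 5.6 [0.534 0.329]
[471. 244.] 0.061 531.7 -282.2 19.8 [ 0.531 -0.281]
[381. 254.] 0.078 506.1 -96.0 25.8 [ 0.505 -0.096]
[142. 281.] 0.115 444.1 370.1 26.4 [0.444 0.37 ]
[434. 291.] 0.064 433.0 -202.7 25.2 [ 0.433 -0.202]
[391. 298.] 0.093 417.5 -114.5 25.0 [ 0.417 -0.114]
off [-0.13, -0.16, -17.28] turn [-0.2, 0.0, 0.4]
off [-0.13, -0.16, -17.28] turn [0.1, 0.4, -179.6]
```

View pics/s4.png

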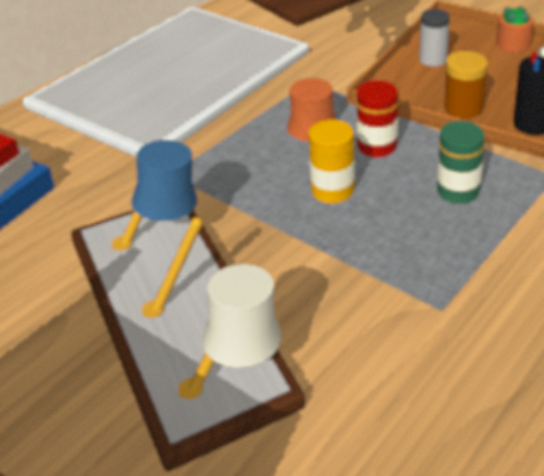

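Blue is hung on peg 0. Next is the terracotta cup, bound for peg 1.

```bash
python3 -m crank '[{"offset":[-0.1,-0.1,-4],"turn":[0,0,0],"claw":0.85},{"offset":[-0.1,-0.1,-8],"turn":[0,0,0],"claw":0.85},{"offset":[-0.1,-0.1,-11],"turn":[0,0,0],"claw":0.85},{"offset":[-0.1,-0.1,-14],"turn":[0,0,0],"claw":0.85},{"offset":[-0.1,-0.1,-16],"turn":[0,0,0],"claw":0.85},{"offset":[-0.1,-0.1,-17.1],"turn":[0,0,0],"claw":0.85},{"offset":[-0.1,-0.1,-17.1],"turn":[0,0,0],"claw":0.5},{"offset":[-0.1,-0.1,-17.1],"turn":[0,0,0],"claw":0.3}]' 40
python3 -m crank '[{"offset":[0,0,0],"turn":[0,0,0],"claw":0.3},{"offset":[0,0,0],"turn":[0,0,0],"claw":0.3},{"offset":[0,0,0],"turn":[0,0,0],"claw":0.3},{"offset":[0,0,0],"turn":[0,0,0],"claw":0.3},{"offset":[0,0,2],"turn":[0,0,0],"claw":0.3},{"offset":[0,0,6],"turn":[0,0,0],"claw":0.3},{"offset":[0,0,10],"turn":[0,0,0],"claw":0.3},{"offset":[0,0,15],"turn":[0,0,0],"claw":0.3}]'
python3 - <<'E'
from h import *
where()
go(TIP[1]-.025*D+.075*D,a=-D,j=(-.905,.425,0))
E
```

```text
clock: 15.55
ee_pos: [0.6409, 0.0421, 0.0265]
ee_rot: [0.599, -0.376, 0.597, 0.378]
contact_force: [1.0, 0.6, -0.9]
finger_gap: 0.0507
clock: 16.35
ee_pos: [0.639, 0.0416, 0.1748]
ee_rot: [0.598, -0.375, 0.599, 0.378]
contact_force: [0.6, -0.2, -2.0]
finger_gap: 0.0505
16.4 tcp [0.639  0.0416 0.1748] a [-0.004  0.004 -1.   ] j [-0.901  0.433  0.005] gap 0.0505 q [-0.04  0.35  0.34  1.56  0.   -1.16] F [ 0.6 -0.2 -2. ]
off [-11.66, 26.43, -2.45] turn [26.9, -13.1, 0.4]
off [-11.66, 26.43, -2.45] turn [19.6, 42.3, -173.3]
```

```bash
python3 -m crank '[{"offset":[-1.5,4,2.5],"turn":[7,-3.4,0],"claw":0.3},{"offset":[-3.5,8,3],"turn":[14,-6.8,0],"claw":0.3},{"offset":[-5.5,12,3],"turn":[21,-10,0],"claw":0.3},{"offset":[-7.5,16,2.5],"turn":[27,-13,0],"claw":0.3},{"offset":[-9.5,20,1.5],"turn":[27,-13,0],"claw":0.3},{"offset":[-11,24,0],"turn":[27,-13,0],"claw":0.3},{"offset":[-11.7,26.4,-2.4],"turn":[27,-13,0],"claw":0.3},{"offset":[-11.7,26.4,-2.4],"turn":[27,-13,0],"claw":0.3}]'
python3 - <<'E'
from h import *
where()
im,d,c=snap('side');cv2.imwrite('pics/s5.png',cv2.resize(im[180:460,100:420],None,fx=1.7,fy=1.7)[:,:,::-1])
go(TIP[1]-.025*D,a=-D,j=(-.905,.425,0))
E
```

```text
clock: 17.15
ee_pos: [0.518, 0.3073, 0.1462]
ee_rot: [0.73, -0.265, 0.425, 0.464]
contact_force: [-1.9, -0.6, -2.7]
finger_gap: 0.0508
17.1 tcp [0.518  0.3073 0.1462] a [ 0.207  0.452 -0.868] j [-0.904  0.428  0.007] gap 0.0508 q [ 0.21 -0.15 -0.36  1.04  0.41 -0.85] F [-1.9 -0.6 -2.7]
off [1.82, 3.35, -6.28] turn [-0.0, -0.3, 0.3]
off [1.82, 3.35, -6.28] turn [38.0, 81.2, -155.6]
```

View pics/s5.png

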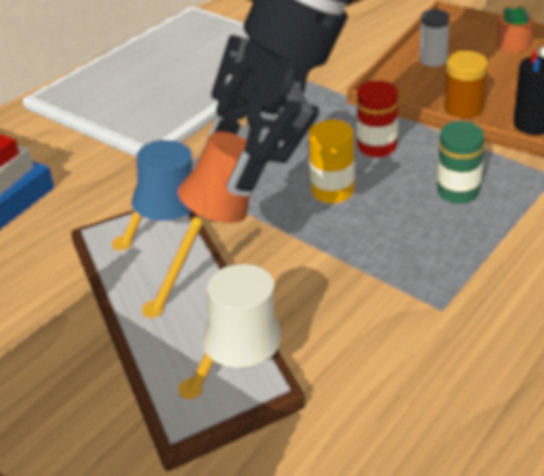

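Lined up over peg 1, tip at about (197,225), clear of both neighbours. Insert it.

```bash
python3 -m crank '[{"offset":[0.25,0.6,-1.2],"turn":[0,0,0],"claw":0.3},{"offset":[0.45,1.1,-2.2],"turn":[0,0,0],"claw":0.3},{"offset":[0.65,1.6,-3.2],"turn":[0,0,0],"claw":0.3},{"offset":[0.9,2.15,-4.2],"turn":[0,0,0],"claw":0.3},{"offset":[1.1,2.6,-5.1],"turn":[0,0,0],"claw":0.3},{"offset":[1.25,3,-5.8],"turn":[0,0,0],"claw":0.3},{"offset":[1.25,3,-5.8],"turn":[0,0,0],"claw":0.3},{"offset":[1.25,3,-5.8],"turn":[0,0,0],"claw":0.3}]'
python3 -m crank '[{"offset":[0.02,0.05,-0.1],"turn":[0,0,0],"claw":0.3},{"offset":[0.04,0.09,-0.2],"turn":[0,0,0],"claw":0.3},{"offset":[0.07,0.14,-0.3],"turn":[0,0,0],"claw":0.3},{"offset":[0.1,0.2,-0.4],"turn":[0,0,0],"claw":0.3},{"offset":[0.12,0.26,-0.5],"turn":[0,0,0],"claw":0.3},{"offset":[0.15,0.31,-0.6],"turn":[0,0,0],"claw":0.3},{"offset":[0.15,0.31,-0.6],"turn":[0,0,0],"claw":0.3},{"offset":[0.15,0.31,-0.6],"turn":[0,0,0],"claw":0.3}]'
python3 - <<'E'
from h import *
where()
go(TIP[1]-.025*D,a=-D,j=(-.905,.425,0))
E
```

```text
clock: 18.0
ee_pos: [0.5357, 0.3357, 0.093]
ee_rot: [0.733, -0.266, 0.422, 0.462]
contact_force: [-0.3, 0.8, -2.0]
finger_gap: 0.0507
clock: 18.8
ee_pos: [0.5373, 0.3387, 0.0872]
ee_rot: [0.733, -0.266, 0.422, 0.462]
contact_force: [0.5, 0.1, -1.8]
finger_gap: 0.0507
18.8 tcp [0.5373 0.3387 0.0872] a [ 0.216  0.453 -0.865] j [-0.902  0.432  0.001] gap 0.0507 q [ 0.26 -0.05 -0.39  0.87  0.39 -0.79] F [ 0.5  0.1 -1.8]
off [0.1, 0.11, -0.19] turn [-0.1, 0.0, 0.4]
off [0.1, 0.11, -0.19] turn [38.5, 81.3, -155.4]
```

```bash
python3 -m crank '[{"offset":[0.02,0.04,-0.07],"turn":[0,0,0],"claw":0.3},{"offset":[0.03,0.07,-0.13],"turn":[0,0,0],"claw":0.3},{"offset":[0.05,0.1,-0.2],"turn":[0,0,0],"claw":0.3},{"offset":[0.06,0.14,-0.26],"turn":[0,0,0],"claw":0.3},{"offset":[0.08,0.17,-0.33],"turn":[0,0,0],"claw":0.3},{"offset":[0.08,0.17,-0.33],"turn":[0,0,0],"claw":0.3},{"offset":[0.08,0.17,-0.33],"turn":[0,0,0],"claw":0.3},{"offset":[0.08,0.17,-0.33],"turn":[0,0,0],"claw":0.3}]'
```

```text
clock: 19.6
ee_pos: [0.5382, 0.34, 0.0849]
ee_rot: [0.733, -0.266, 0.422, 0.462]
contact_force: [-4.7, -3.7, 4.2]
finger_gap: 0.0506
```

```bash
python3 -m crank '[{"offset":[0,0,0],"turn":[0,0,0],"claw":0.6},{"offset":[0,0,0],"turn":[0,0,0],"claw":0.8},{"offset":[0,0,0],"turn":[0,0,0],"claw":0.85},{"offset":[0,0,0],"turn":[0,0,0],"claw":0.85},{"offset":[0,0,0],"turn":[0,0,0],"claw":0.85},{"offset":[-0.4,-0.9,1.7],"turn":[0,0,0],"claw":0.85},{"offset":[-1,-2,4],"turn":[0,0,0],"claw":0.85},{"offset":[-1.9,-4,8],"turn":[0,0,0],"claw":0.85}]'
python3 -m crank '[{"offset":[0,-4,3],"turn":[-8,4,0],"claw":0.85},{"offset":[0.5,-8,5],"turn":[-15,7,0],"claw":0.85},{"offset":[1,-12,6],"turn":[-21,10,0],"claw":0.85},{"offset":[2,-16,7],"turn":[-27,13,0],"claw":0.85},{"offset":[3,-20,7],"turn":[-27,13,0],"claw":0.85},{"offset":[3.3,-24,7],"turn":[-27,13,0],"claw":0.85},{"offset":[3.3,-27,7],"turn":[-27,13,0],"claw":0.85},{"offset":[3.3,-27,7],"turn":[-27,13,0],"claw":0.85}]'
python3 -m crank '[{"offset":[0,0,0],"turn":[0,0,-60],"claw":0.85},{"offset":[0,0,0],"turn":[0,0,-60],"claw":0.85},{"offset":[0,0,0],"turn":[0,0,-60],"claw":0.85},{"offset":[0,0,0],"turn":[0,0,-60],"claw":0.85},{"offset":[0,0,0],"turn":[0,0,-60],"claw":0.85},{"offset":[0,0,0],"turn":[0,0,-60],"claw":0.85},{"offset":[0,0,0],"turn":[0,0,-60],"claw":0.85},{"offset":[0,0,0],"turn":[0,0,-60],"claw":0.85}]'
python3 -m crank '[{"offset":[0,0,0],"turn":[0,0,-45],"claw":0.85},{"offset":[0,0,0],"turn":[0,0,-45],"claw":0.85},{"offset":[0,0,0],"turn":[0,0,-45],"claw":0.85},{"offset":[0,0,0],"turn":[0,0,-45],"claw":0.85},{"offset":[0,0,0],"turn":[0,0,-45],"claw":0.85},{"offset":[0,0,0],"turn":[0,0,-45],"claw":0.85},{"offset":[0,0,0],"turn":[0,0,-45],"claw":0.85},{"offset":[0,0,0],"turn":[0,0,-45],"claw":0.85}]'
python3 - <<'E'
from h import *
where()
im,d,c=snap('side');cv2.imwrite('pics/s6.png',cv2.resize(im[180:460,100:420],None,fx=1.7,fy=1.7)[:,:,::-1])
im,d,c=snap('wrist')
for b in blobs(d,c): print(*b)
im,d,c=snap('top')
for b in blobs(d,c): print(*b)
go((.552,.030,.05),j=(.643,.766,0))
E
```

```text
clock: 20.4
ee_pos: [0.5165, 0.3001, 0.1608]
ee_rot: [0.731, -0.265, 0.425, 0.463]
contact_force: [0.7, -0.8, -0.0]
finger_gap: 0.0727
clock: 21.2
ee_pos: [0.5527, 0.027, 0.2337]
ee_rot: [0.6, -0.375, 0.599, 0.376]
contact_force: [-0.5, 0.8, 0.6]
finger_gap: 0.0729
clock: 22.0
ee_pos: [0.5522, 0.0314, 0.234]
ee_rot: [0.708, -0.027, 0.705, 0.028]
contact_force: [0.7, -0.7, 0.1]
finger_gap: 0.0729
clock: 22.8
ee_pos: [0.5522, 0.0308, 0.234]
ee_rot: [0.665, 0.245, 0.662, -0.244]
contact_force: [-0.4, 0.4, 0.1]
finger_gap: 0.0729
22.8 tcp [0.5522 0.0308 0.234 ] a [ 0.003 -0.001 -1.   ] j [0.649 0.761 0.002] gap 0.0729 q [-0.07  0.12  0.18  1.63 -0.    0.64] F [-0.4  0.4  0.1]
[628.  74.] 0.071 616.9 271.4 22.7 [0.613 0.265]
[228.  77.] 0.081 429.7 46.9 24.1 [0.43  0.047]
[414. 130.] 0.08 544.4 126.0 24.2 [0.543 0.126]
[ 69. 209.] 0.091 417.6 -113.2 25.5 [ 0.418 -0.11 ]
[322. 219.] 0.08 551.7 30.1 23.9 [0.551 0.031]
[172. 271.] 0.076 505.4 -95.2 25.8 [ 0.505 -0.093]
[ 34. 282.] 0.061 434.0 -201.6 26.0 [ 0.434 -0.198]
[ 64. 382.] 0.047 519.1 -276.9 20.1 [ 0.513 -0.273]
[191. 191.] 0.114 622.6 282.4 26.4 [0.622 0.283]
[421. 207.] 0.078 602.3 -178.4 19.5 [ 0.602 -0.178]
[167. 235.] 0.114 533.0 326.0 26.4 [0.533 0.326]
[263. 230.] 0.083 545.4 135.4 20.1 [0.547 0.14 ]
[471. 244.] 0.061 531.0 -280.6 20.7 [ 0.531 -0.281]
[381. 254.] 0.078 505.7 -96.0 25.5 [ 0.505 -0.096]
[142. 281.] 0.115 443.9 369.5 25.9 [0.444 0.37 ]
[434. 291.] 0.063 432.9 -203.0 25.1 [ 0.433 -0.202]
[391. 298.] 0.093 417.7 -114.3 25.0 [ 0.417 -0.114]
off [-0.02, -0.06, -18.4] turn [0.0, 0.2, 0.5]
off [-0.02, -0.06, -18.4] turn [0.3, -0.1, -179.5]
```

View pics/s6.png

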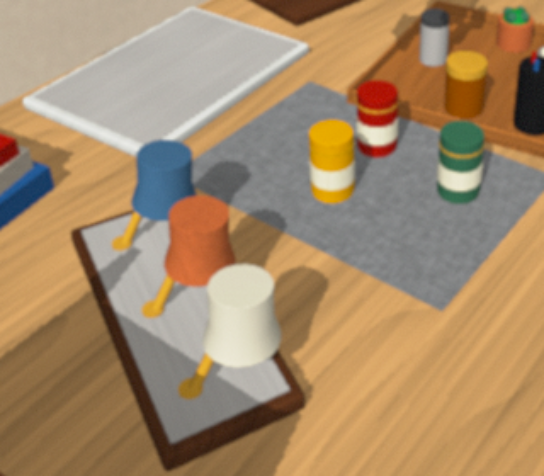

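All three cups hang. Tins next, with red going to the tray spot at (0.586, -0.102).

```bash
python3 -m crank '[{"offset":[0,0,-4],"turn":[0,0,0],"claw":0.85},{"offset":[0,0,-8],"turn":[0,0,0],"claw":0.85},{"offset":[0,-0.05,-12],"turn":[0,0,0],"claw":0.85},{"offset":[0,-0.05,-15],"turn":[0,0,0],"claw":0.85},{"offset":[0,-0.05,-17.3],"turn":[0,0,0],"claw":0.85},{"offset":[0,-0.05,-18.5],"turn":[0,0,0],"claw":0.85},{"offset":[0,-0.05,-18.5],"turn":[0,0,0],"claw":0.6},{"offset":[0,-0.05,-18.5],"turn":[0,0,0],"claw":0.3}]' 40
python3 -m crank '[{"offset":[0,0,0],"turn":[0,0,0],"claw":0.3},{"offset":[0,0,0],"turn":[0,0,0],"claw":0.3},{"offset":[0,0,0],"turn":[0,0,0],"claw":0.3},{"offset":[0,0,0],"turn":[0,0,0],"claw":0.3},{"offset":[0,0,2],"turn":[0,0,0],"claw":0.3},{"offset":[0,0,6],"turn":[0,0,0],"claw":0.3},{"offset":[0,0,11],"turn":[0,0,0],"claw":0.3},{"offset":[0,0,15],"turn":[0,0,0],"claw":0.3}]'
python3 -m crank '[{"offset":[1,-4,0],"turn":[0,0,0],"claw":0.3},{"offset":[2,-8,0],"turn":[0,0,0],"claw":0.3},{"offset":[3,-12,0],"turn":[0,0,0],"claw":0.3},{"offset":[3.4,-13.2,0],"turn":[0,0,0],"claw":0.3},{"offset":[3.4,-13.2,0],"turn":[0,0,0],"claw":0.3},{"offset":[3.4,-13.2,0],"turn":[0,0,0],"claw":0.3},{"offset":[3.4,-13.2,0],"turn":[0,0,0],"claw":0.3},{"offset":[3.4,-13.2,0],"turn":[0,0,0],"claw":0.3}]'
python3 - <<'E'
from h import *
where(); im,d,c=snap('wrist','w2.png')
for b in blobs(d,c): print(*b)
E
```

```text
clock: 23.75
ee_pos: [0.5528, 0.0298, 0.05]
ee_rot: [0.665, 0.246, 0.661, -0.245]
contact_force: [0.5, 0.1, -1.3]
finger_gap: 0.0471
clock: 24.55
ee_pos: [0.5523, 0.0299, 0.2015]
ee_rot: [0.665, 0.246, 0.661, -0.245]
contact_force: [1.8, -0.0, -1.6]
finger_gap: 0.0468
clock: 25.35
ee_pos: [0.586, -0.1006, 0.1992]
ee_rot: [0.665, 0.245, 0.662, -0.245]
contact_force: [0.1, 1.0, -2.1]
finger_gap: 0.0471
25.4 tcp [ 0.586  -0.1006  0.1992] a [ 0.003 -0.001 -1.   ] j [0.65  0.76  0.002] gap 0.0471 q [-0.28  0.22  0.23  1.57  0.    0.42] F [ 0.1  1.  -2.1]
[126.  44.] 0.091 417.3 -113.9 25.6 [ 0.42  -0.113]
[249. 136.] 0.076 505.6 -95.5 25.5 [ 0.505 -0.095]
[ 73. 155.] 0.061 432.9 -201.8 25.4 [ 0.434 -0.2  ]
[253. 292.] 0.075 591.3 -176.4 15.6 [ 0.589 -0.173]
[112. 313.] 0.06 531.5 -280.1 19.8 [ 0.531 -0.278]
```

View pics/w2.png

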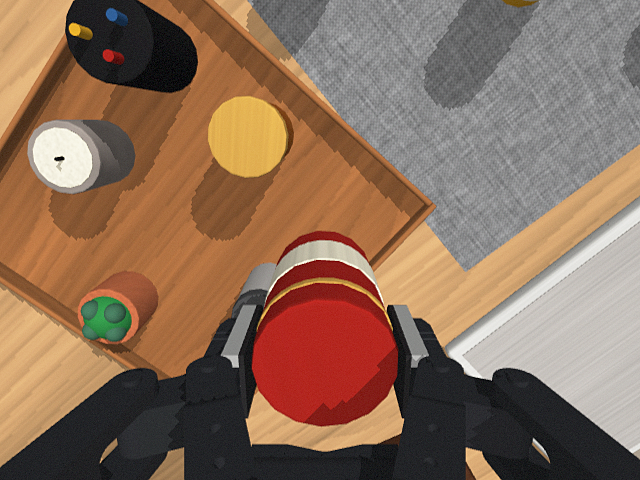

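The red tin is upright in the grip over clear tray floor, and honey, candle, succulent and pencils are where I mapped them. Set it down.

```bash
python3 -m crank '[{"offset":[0,-0.1,-3],"turn":[0,0,0],"claw":0.3},{"offset":[0,-0.1,-6],"turn":[0,0,0],"claw":0.3},{"offset":[0,-0.1,-9],"turn":[0,0,0],"claw":0.3},{"offset":[0,-0.1,-11.5],"turn":[0,0,0],"claw":0.3},{"offset":[0,-0.1,-13],"turn":[0,0,0],"claw":0.3},{"offset":[0,-0.1,-13.8],"turn":[0,0,0],"claw":0.3},{"offset":[0,-0.1,-14.1],"turn":[0,0,0],"claw":0.3},{"offset":[0,-0.1,-14.1],"turn":[0,0,0],"claw":0.3}]'
python3 -m crank '[{"offset":[0,0,-0.1],"turn":[0,0,0],"claw":0.3},{"offset":[0,0,-0.2],"turn":[0,0,0],"claw":0.3},{"offset":[0,0,-0.3],"turn":[0,0,0],"claw":0.3},{"offset":[0,0,-0.4],"turn":[0,0,0],"claw":0.3},{"offset":[0,0,-0.4],"turn":[0,0,0],"claw":0.3},{"offset":[0,0,-0.4],"turn":[0,0,0],"claw":0.3},{"offset":[0,0,-0.4],"turn":[0,0,0],"claw":0.3},{"offset":[0,0,-0.4],"turn":[0,0,0],"claw":0.3}]'
```

```text
clock: 26.2
ee_pos: [0.5868, -0.1031, 0.0589]
ee_rot: [0.665, 0.246, 0.661, -0.245]
contact_force: [-0.3, 0.5, -1.6]
finger_gap: 0.0468
clock: 27.0
ee_pos: [0.5866, -0.1033, 0.0548]
ee_rot: [0.665, 0.246, 0.661, -0.245]
contact_force: [-1.6, -1.1, 3.2]
finger_gap: 0.0468
```

```bash
python3 -m crank '[{"offset":[0,0,0],"turn":[0,0,0],"claw":0.68},{"offset":[0,0,0],"turn":[0,0,0],"claw":0.68},{"offset":[0,0,0],"turn":[0,0,0],"claw":0.68},{"offset":[0,0,0],"turn":[0,0,0],"claw":0.68},{"offset":[0,0,2],"turn":[0,0,0],"claw":0.68},{"offset":[0,0,6],"turn":[0,0,0],"claw":0.68},{"offset":[0,0,11],"turn":[0,0,0],"claw":0.68},{"offset":[0,0,16],"turn":[0,0,0],"claw":0.68}]'
python3 -m crank '[{"offset":[-3,3,2],"turn":[0,0,0],"claw":0.85},{"offset":[-6,6,2],"turn":[0,0,0],"claw":0.85},{"offset":[-9,9,2],"turn":[0,0,0],"claw":0.85},{"offset":[-12,12,2],"turn":[0,0,0],"claw":0.85},{"offset":[-15.7,15,2],"turn":[0,0,0],"claw":0.85},{"offset":[-15.7,15,2],"turn":[0,0,0],"claw":0.85},{"offset":[-15.7,15,2],"turn":[0,0,0],"claw":0.85},{"offset":[-15.7,15,2],"turn":[0,0,0],"claw":0.85}]'
python3 - <<'E'
from h import *
where(); im,d,c=snap('wrist')
for b in blobs(d,c): print(*b)
im,d,c=snap('top')
print('top')
for b in blobs(d,c): print(*b)
E
```

```text
clock: 27.8
ee_pos: [0.5855, -0.1029, 0.2148]
ee_rot: [0.664, 0.246, 0.663, -0.245]
contact_force: [1.3, -1.1, -0.5]
finger_gap: 0.0581
clock: 28.6
ee_pos: [0.4299, 0.0465, 0.2342]
ee_rot: [0.665, 0.246, 0.661, -0.246]
contact_force: [0.8, -0.3, -0.6]
finger_gap: 0.0725
28.6 tcp [0.4299 0.0465 0.2342] a [ 0.004 -0.001 -1.   ] j [0.651 0.759 0.002] gap 0.0725 q [-0.05 -0.2  -0.13  1.64 -0.    0.66] F [ 0.8 -0.3 -0.6]
[323. 218.] 0.081 429.4 47.0 24.0 [0.429 0.047]
[486. 259.] 0.08 544.1 125.6 24.4 [0.542 0.126]
[154. 335.] 0.09 417.3 -113.6 25.8 [ 0.409 -0.111]
[260. 376.] 0.076 505.3 -95.0 25.7 [ 0.504 -0.093]
[313. 425.] 0.085 580.8 -97.1 22.4 [ 0.575 -0.09 ]
[135. 473.] 0.051 510.8 -281.1 12.0 [ 0.511 -0.279]
top
[191. 191.] 0.115 622.2 282.8 26.1 [0.623 0.283]
[421. 207.] 0.078 602.0 -178.7 19.7 [ 0.602 -0.178]
[384. 214.] 0.087 586.4 -103.4 24.2 [ 0.586 -0.103]
[167. 235.] 0.115 532.6 326.4 26.0 [0.533 0.326]
[471. 244.] 0.061 531.1 -279.7 21.2 [ 0.531 -0.281]
[381. 254.] 0.078 505.3 -96.2 25.3 [ 0.505 -0.096]
[142. 281.] 0.115 444.0 369.6 26.0 [0.444 0.37 ]
[434. 291.] 0.063 433.3 -202.6 24.9 [ 0.433 -0.202]
[391. 298.] 0.093 417.5 -114.5 24.8 [ 0.417 -0.114]
```

The red tin stands at (0.586, -0.103) and nothing else moved. Green goes to (0.449, -0.283).

```bash
python3 -m crank '[{"offset":[0,0,-4],"turn":[0,0,0],"claw":0.85},{"offset":[0,0,-8],"turn":[0,0,0],"claw":0.85},{"offset":[0,0.05,-12],"turn":[0,0,0],"claw":0.85},{"offset":[0,0.05,-15],"turn":[0,0,0],"claw":0.85},{"offset":[0,0.05,-17.3],"turn":[0,0,0],"claw":0.85},{"offset":[0,0.05,-18.5],"turn":[0,0,0],"claw":0.85},{"offset":[0,0.05,-18.5],"turn":[0,0,0],"claw":0.6},{"offset":[0,0.05,-18.5],"turn":[0,0,0],"claw":0.3}]' 40
python3 -m crank '[{"offset":[0,0,0],"turn":[0,0,0],"claw":0.3},{"offset":[0,0,0],"turn":[0,0,0],"claw":0.3},{"offset":[0,0,0],"turn":[0,0,0],"claw":0.3},{"offset":[0,0,0],"turn":[0,0,0],"claw":0.3},{"offset":[0,0,2],"turn":[0,0,0],"claw":0.3},{"offset":[0,0,6],"turn":[0,0,0],"claw":0.3},{"offset":[0,0,11],"turn":[0,0,0],"claw":0.3},{"offset":[0,0,15],"turn":[0,0,0],"claw":0.3}]'
python3 -m crank '[{"offset":[0.2,-4,0],"turn":[0,0,0],"claw":0.3},{"offset":[0.4,-8,0],"turn":[0,0,0],"claw":0.3},{"offset":[0.6,-12,0],"turn":[0,0,0],"claw":0.3},{"offset":[0.8,-16,0],"turn":[0,0,0],"claw":0.3},{"offset":[1,-20,0],"turn":[0,0,0],"claw":0.3},{"offset":[1.3,-24,0],"turn":[0,0,0],"claw":0.3},{"offset":[1.6,-28,0],"turn":[0,0,0],"claw":0.3},{"offset":[1.9,-31,0],"turn":[0,0,0],"claw":0.3}]'
python3 -m crank '[{"offset":[0,-2,0],"turn":[0,0,0],"claw":0.3},{"offset":[0,-2,0],"turn":[0,0,0],"claw":0.3},{"offset":[0,-2,0],"turn":[0,0,0],"claw":0.3},{"offset":[0,-2,0],"turn":[0,0,0],"claw":0.3},{"offset":[0,-2,0],"turn":[0,0,0],"claw":0.3},{"offset":[0,-2,0],"turn":[0,0,0],"claw":0.3},{"offset":[0,-2,0],"turn":[0,0,0],"claw":0.3},{"offset":[0,-2,0],"turn":[0,0,0],"claw":0.3}]'
python3 - <<'E'
from h import *
where(); go((.449,-.283,.0545),j=(.643,.766,0))
E
```

```text
clock: 29.5
ee_pos: [0.43, 0.0469, 0.0498]
ee_rot: [0.665, 0.246, 0.662, -0.246]
contact_force: [0.3, 0.3, -1.2]
finger_gap: 0.0473
clock: 30.3
ee_pos: [0.4293, 0.0474, 0.2015]
ee_rot: [0.665, 0.246, 0.661, -0.245]
contact_force: [0.5, -0.4, -1.9]
finger_gap: 0.0466
clock: 31.1
ee_pos: [0.4479, -0.265, 0.1989]
ee_rot: [0.664, 0.246, 0.662, -0.246]
contact_force: [0.2, 0.5, -0.9]
finger_gap: 0.0468
clock: 31.9
ee_pos: [0.4483, -0.2823, 0.1991]
ee_rot: [0.664, 0.245, 0.662, -0.245]
contact_force: [1.0, -0.2, -2.8]
finger_gap: 0.0469
31.9 tcp [ 0.4483 -0.2823  0.1991] a [ 0.003 -0.001 -1.   ] j [0.651 0.759 0.001] gap 0.0469 q [-0.69  0.05  0.04  1.55  0.    0.02] F [ 1.  -0.2 -2.8]
off [0.07, -0.07, -14.46] turn [0.1, 0.2, 0.6]
off [0.07, -0.07, -14.46] turn [0.3, -0.1, -179.4]
```

```bash
python3 -m crank '[{"offset":[0,0,-3],"turn":[0,0,0],"claw":0.3},{"offset":[0,0,-6],"turn":[0,0,0],"claw":0.3},{"offset":[0,0,-9],"turn":[0,0,0],"claw":0.3},{"offset":[0,0,-11.5],"turn":[0,0,0],"claw":0.3},{"offset":[0,0,-13],"turn":[0,0,0],"claw":0.3},{"offset":[0,0,-13.8],"turn":[0,0,0],"claw":0.3},{"offset":[0,0,-14.1],"turn":[0,0,0],"claw":0.3},{"offset":[0,0,-14.1],"turn":[0,0,0],"claw":0.3}]'
python3 -m crank '[{"offset":[0,0,-0.1],"turn":[0,0,0],"claw":0.3},{"offset":[0,0,-0.2],"turn":[0,0,0],"claw":0.3},{"offset":[0,0,-0.3],"turn":[0,0,0],"claw":0.3},{"offset":[0,0,-0.4],"turn":[0,0,0],"claw":0.3},{"offset":[0,0,-0.4],"turn":[0,0,0],"claw":0.3},{"offset":[0,0,-0.4],"turn":[0,0,0],"claw":0.3},{"offset":[0,0,-0.4],"turn":[0,0,0],"claw":0.3},{"offset":[0,0,-0.4],"turn":[0,0,0],"claw":0.3}]'
```

```text
clock: 32.7
ee_pos: [0.4487, -0.283, 0.0587]
ee_rot: [0.665, 0.245, 0.661, -0.246]
contact_force: [0.5, -0.7, -0.8]
finger_gap: 0.0469
clock: 33.5
ee_pos: [0.4485, -0.2829, 0.0546]
ee_rot: [0.665, 0.245, 0.662, -0.246]
contact_force: [-0.3, 0.7, 2.5]
finger_gap: 0.047
```

```bash
python3 -m crank '[{"offset":[0,0,0],"turn":[0,0,0],"claw":0.68},{"offset":[0,0,0],"turn":[0,0,0],"claw":0.68},{"offset":[0,0,0],"turn":[0,0,0],"claw":0.68},{"offset":[0,0,0],"turn":[0,0,0],"claw":0.68},{"offset":[0,0,2],"turn":[0,0,0],"claw":0.68},{"offset":[0,0,6],"turn":[0,0,0],"claw":0.68},{"offset":[0,0,11],"turn":[0,0,0],"claw":0.68},{"offset":[0,0,16],"turn":[0,0,0],"claw":0.68}]'
python3 -m crank '[{"offset":[1,4.5,2],"turn":[0,0,0],"claw":0.68},{"offset":[2,9,2],"turn":[0,0,0],"claw":0.68},{"offset":[3,13,2],"turn":[0,0,0],"claw":0.68},{"offset":[4,17,2],"turn":[0,0,0],"claw":0.68},{"offset":[5,21,2],"turn":[0,0,0],"claw":0.68},{"offset":[6,25,2],"turn":[0,0,0],"claw":0.68},{"offset":[7,29,2],"turn":[0,0,0],"claw":0.68},{"offset":[8,33,2],"turn":[0,0,0],"claw":0.68}]'
python3 -m crank '[{"offset":[0.7,4,0],"turn":[0,0,0],"claw":0.85},{"offset":[1.5,7.9,0],"turn":[0,0,0],"claw":0.85},{"offset":[1.5,7.9,0],"turn":[0,0,0],"claw":0.85},{"offset":[1.5,7.9,0],"turn":[0,0,0],"claw":0.85},{"offset":[1.5,7.9,0],"turn":[0,0,0],"claw":0.85},{"offset":[1.5,7.9,0],"turn":[0,0,0],"claw":0.85},{"offset":[1.5,7.9,0],"turn":[0,0,0],"claw":0.85},{"offset":[1.5,7.9,0],"turn":[0,0,0],"claw":0.85}]'
python3 - <<'E'
from h import *
where(); im,d,c=snap('wrist')
for b in blobs(d,c): print(*b)
im,d,c=snap('top')
print('top')
for b in blobs(d,c): print(*b)
go((.544,.126,.0495),j=(.643,.766,0))
E
```

```text
clock: 34.3
ee_pos: [0.4476, -0.2821, 0.2149]
ee_rot: [0.664, 0.246, 0.662, -0.245]
contact_force: [1.3, -0.7, -0.3]
finger_gap: 0.0579
clock: 35.1
ee_pos: [0.5284, 0.0491, 0.234]
ee_rot: [0.664, 0.246, 0.662, -0.245]
contact_force: [1.4, -0.2, 0.5]
finger_gap: 0.0579
clock: 35.9
ee_pos: [0.5432, 0.1255, 0.2342]
ee_rot: [0.664, 0.246, 0.662, -0.246]
contact_force: [-0.2, -0.4, -0.3]
finger_gap: 0.0727
35.9 tcp [0.5432 0.1255 0.2342] a [ 0.004 -0.001 -1.   ] j [0.652 0.758 0.002] gap 0.0727 q [ 0.11  0.13  0.19  1.63 -0.    0.82] F [-0.2 -0.4 -0.3]
[550.  30.] 0.113 533.4 326.3 25.8 [0.54 0.32]
[570. 166.] 0.114 619.1 282.7 25.9 [0.62  0.284]
[325. 219.] 0.08 544.2 126.2 23.9 [0.543 0.127]
[ 24. 293.] 0.089 425.6 -104.9 21.8 [ 0.43  -0.099]
[108. 343.] 0.076 505.4 -95.2 26.3 [ 0.505 -0.092]
[126. 473.] 0.076 603.1 -176.1 18.1 [ 0.606 -0.173]
top
[421. 207.] 0.078 602.7 -178.4 20.1 [ 0.602 -0.178]
[384. 214.] 0.087 586.4 -103.3 24.0 [ 0.586 -0.103]
[167. 235.] 0.115 532.3 326.8 26.5 [0.533 0.326]
[471. 244.] 0.061 532.0 -281.2 19.9 [ 0.531 -0.281]
[381. 254.] 0.078 505.6 -96.4 25.5 [ 0.505 -0.096]
[142. 281.] 0.115 444.1 369.7 26.0 [0.444 0.37 ]
[475. 283.] 0.087 449.2 -284.0 24.7 [ 0.449 -0.283]
[434. 291.] 0.063 432.9 -202.5 25.0 [ 0.433 -0.202]
[391. 298.] 0.093 417.5 -114.3 25.1 [ 0.417 -0.114]
off [0.08, 0.02, -18.46] turn [0.1, 0.2, 0.7]
off [0.08, 0.02, -18.46] turn [0.3, -0.1, -179.3]
```

Green stands at (0.449, -0.283). Yellow goes to (0.521, -0.194).

```bash
python3 -m crank '[{"offset":[0.1,0.05,-4],"turn":[0,0,0],"claw":0.85},{"offset":[0.1,0.05,-8],"turn":[0,0,0],"claw":0.85},{"offset":[0.1,0.05,-12],"turn":[0,0,0],"claw":0.85},{"offset":[0.1,0.05,-15],"turn":[0,0,0],"claw":0.85},{"offset":[0.1,0.05,-17.3],"turn":[0,0,0],"claw":0.85},{"offset":[0.1,0.05,-18.5],"turn":[0,0,0],"claw":0.85},{"offset":[0.1,0.05,-18.5],"turn":[0,0,0],"claw":0.6},{"offset":[0.1,0.05,-18.5],"turn":[0,0,0],"claw":0.3}]' 40
python3 -m crank '[{"offset":[0,0,0],"turn":[0,0,0],"claw":0.3},{"offset":[0,0,0],"turn":[0,0,0],"claw":0.3},{"offset":[0,0,0],"turn":[0,0,0],"claw":0.3},{"offset":[0,0,0],"turn":[0,0,0],"claw":0.3},{"offset":[0,0,2],"turn":[0,0,0],"claw":0.3},{"offset":[0,0,6],"turn":[0,0,0],"claw":0.3},{"offset":[0,0,11],"turn":[0,0,0],"claw":0.3},{"offset":[0,0,15],"turn":[0,0,0],"claw":0.3}]'
python3 -m crank '[{"offset":[-0.2,-4,0],"turn":[0,0,0],"claw":0.3},{"offset":[-0.5,-8,0],"turn":[0,0,0],"claw":0.3},{"offset":[-0.8,-12,0],"turn":[0,0,0],"claw":0.3},{"offset":[-1.1,-16,0],"turn":[0,0,0],"claw":0.3},{"offset":[-1.4,-20,0],"turn":[0,0,0],"claw":0.3},{"offset":[-1.7,-24,0],"turn":[0,0,0],"claw":0.3},{"offset":[-2,-28,0],"turn":[0,0,0],"claw":0.3},{"offset":[-2.3,-30,0],"turn":[0,0,0],"claw":0.3}]'
python3 -m crank '[{"offset":[0,-2,0],"turn":[0,0,0],"claw":0.3},{"offset":[0,-2,0],"turn":[0,0,0],"claw":0.3},{"offset":[0,-2,0],"turn":[0,0,0],"claw":0.3},{"offset":[0,-2,0],"turn":[0,0,0],"claw":0.3},{"offset":[0,-2,0],"turn":[0,0,0],"claw":0.3},{"offset":[0,-2,0],"turn":[0,0,0],"claw":0.3},{"offset":[0,-2,0],"turn":[0,0,0],"claw":0.3},{"offset":[0,-2,0],"turn":[0,0,0],"claw":0.3}]'
python3 - <<'E'
from h import *
where(); go((.521,-.194,.0545),j=(.643,.766,0))
E
```

```text
clock: 36.8
ee_pos: [0.5448, 0.1268, 0.0501]
ee_rot: [0.665, 0.246, 0.661, -0.245]
contact_force: [0.4, -0.7, -1.1]
finger_gap: 0.0471
clock: 37.6
ee_pos: [0.5443, 0.1269, 0.2015]
ee_rot: [0.665, 0.246, 0.661, -0.245]
contact_force: [0.3, -0.2, -1.8]
finger_gap: 0.0469
clock: 38.4
ee_pos: [0.5207, -0.1764, 0.1989]
ee_rot: [0.664, 0.246, 0.661, -0.247]
contact_force: [-0.3, 0.6, -2.0]
finger_gap: 0.0467
clock: 39.2
ee_pos: [0.5213, -0.1927, 0.1991]
ee_rot: [0.664, 0.245, 0.662, -0.245]
contact_force: [-0.9, -0.0, -1.6]
finger_gap: 0.0465
39.2 tcp [ 0.5213 -0.1927  0.1991] a [ 0.003 -0.001 -1.   ] j [0.651 0.759 0.001] gap 0.0465 q [-0.48  0.12  0.11  1.56  0.    0.23] F [-0.9 -0.  -1.6]
off [-0.03, -0.13, -14.46] turn [0.1, 0.2, 0.6]
off [-0.03, -0.13, -14.46] turn [0.3, -0.1, -179.4]
```

```bash
python3 -m crank '[{"offset":[0,-0.1,-3],"turn":[0,0,0],"claw":0.3},{"offset":[0,-0.1,-6],"turn":[0,0,0],"claw":0.3},{"offset":[0,-0.1,-9],"turn":[0,0,0],"claw":0.3},{"offset":[0,-0.1,-11.5],"turn":[0,0,0],"claw":0.3},{"offset":[0,-0.1,-13],"turn":[0,0,0],"claw":0.3},{"offset":[0,-0.1,-13.8],"turn":[0,0,0],"claw":0.3},{"offset":[0,-0.1,-14.1],"turn":[0,0,0],"claw":0.3},{"offset":[0,-0.1,-14.1],"turn":[0,0,0],"claw":0.3}]'
python3 -m crank '[{"offset":[0,0,-0.1],"turn":[0,0,0],"claw":0.3},{"offset":[0,0,-0.2],"turn":[0,0,0],"claw":0.3},{"offset":[0,0,-0.3],"turn":[0,0,0],"claw":0.3},{"offset":[0,0,-0.4],"turn":[0,0,0],"claw":0.3},{"offset":[0,0,-0.4],"turn":[0,0,0],"claw":0.3},{"offset":[0,0,-0.4],"turn":[0,0,0],"claw":0.3},{"offset":[0,0,-0.4],"turn":[0,0,0],"claw":0.3},{"offset":[0,0,-0.4],"turn":[0,0,0],"claw":0.3}]'
```

```text
clock: 40.0
ee_pos: [0.5217, -0.1944, 0.0588]
ee_rot: [0.665, 0.246, 0.661, -0.245]
contact_force: [0.1, 0.7, -1.8]
finger_gap: 0.0465
clock: 40.8
ee_pos: [0.5216, -0.1943, 0.0547]
ee_rot: [0.665, 0.246, 0.661, -0.246]
contact_force: [-1.1, -0.3, 2.9]
finger_gap: 0.0468
```

```bash
python3 -m crank '[{"offset":[0,0,0],"turn":[0,0,0],"claw":0.68},{"offset":[0,0,0],"turn":[0,0,0],"claw":0.68},{"offset":[0,0,0],"turn":[0,0,0],"claw":0.68},{"offset":[0,0,0],"turn":[0,0,0],"claw":0.68},{"offset":[0,0,2],"turn":[0,0,0],"claw":0.68},{"offset":[0,0,6],"turn":[0,0,0],"claw":0.68},{"offset":[0,0,11],"turn":[0,0,0],"claw":0.68},{"offset":[0,0,16],"turn":[0,0,0],"claw":0.68}]'
python3 -m crank '[{"offset":[-4,-2,4],"turn":[0,0,0],"claw":0.68},{"offset":[-8,-4,5],"turn":[0,0,0],"claw":0.68},{"offset":[-12,-6,5],"turn":[0,0,0],"claw":0.68},{"offset":[-16,-9,5],"turn":[0,0,0],"claw":0.68},{"offset":[-20,-12,5],"turn":[0,0,0],"claw":0.68},{"offset":[-24,-15,5],"turn":[0,0,0],"claw":0.68},{"offset":[-27,-18,5],"turn":[0,0,0],"claw":0.68},{"offset":[-27,-18,5],"turn":[0,0,0],"claw":0.68}]'
python3 - <<'E'
from h import *
where(); snap('side','s9.png');im,d,c=snap('top','t9.png')
for b in blobs(d,c): print(*b)
E
```

```text
clock: 41.6
ee_pos: [0.5205, -0.1937, 0.2148]
ee_rot: [0.664, 0.246, 0.663, -0.245]
contact_force: [0.9, -0.2, 0.5]
finger_gap: 0.0582
clock: 42.4
ee_pos: [0.2476, -0.3771, 0.2637]
ee_rot: [0.663, 0.247, 0.661, -0.249]
contact_force: [-0.3, -0.3, 0.0]
finger_gap: 0.0583
42.4 tcp [ 0.2476 -0.3771  0.2637] a [ 0.002 -0.002 -1.   ] j [ 0.657  0.754 -0.001] gap 0.0583 q [-1.14 -0.14 -0.01  1.69  0.   -0.42] F [-0.3 -0.3  0. ]
[191. 191.] 0.115 619.6 282.2 26.4 [0.621 0.283]
[421. 207.] 0.078 601.5 -178.6 19.9 [ 0.602 -0.178]
[384. 214.] 0.087 586.4 -103.0 24.5 [ 0.586 -0.103]
[167. 235.] 0.115 532.7 326.2 26.3 [0.532 0.326]
[430. 246.] 0.088 522.4 -195.5 24.1 [ 0.522 -0.195]
[471. 244.] 0.061 534.0 -281.0 22.6 [ 0.531 -0.281]
[381. 254.] 0.078 505.5 -96.3 25.4 [ 0.505 -0.096]
[142. 281.] 0.115 443.5 369.6 26.2 [0.444 0.37 ]
[475. 283.] 0.087 449.2 -283.3 24.3 [ 0.449 -0.283]
[434. 291.] 0.063 432.9 -202.7 25.2 [ 0.433 -0.202]
[391. 298.] 0.093 417.2 -114.2 24.8 [ 0.417 -0.114]
```

View pics/s9.png

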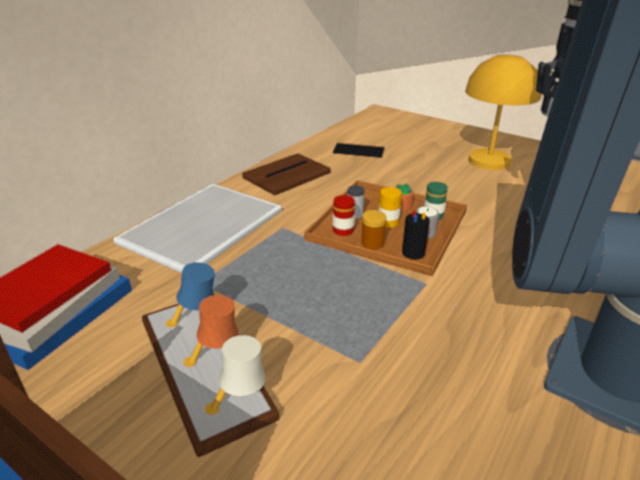

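View pics/t9.png

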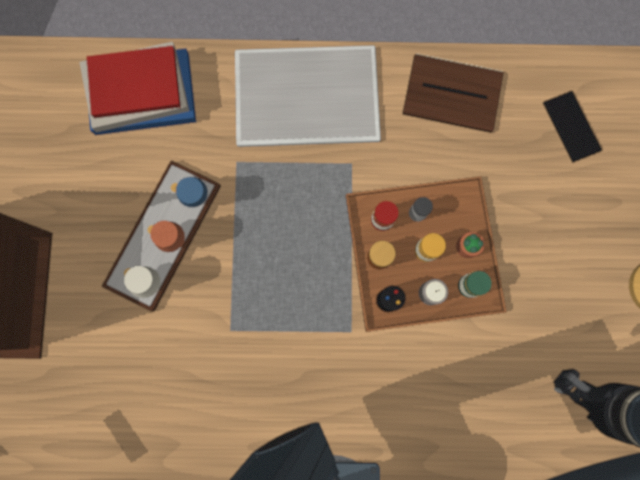

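The mat is empty, three cups hang on the pegs (blue at top-view (191,191)), and nine things stand on the tray. One last check that the cups aren't creeping.

```bash
cat > chk.py <<'E'
from h import *
im,d,c=snap('top')
for b in blobs(d,c):
    if b[0][0]<200: print(*b)
E
python3 chk.py; for i in 1 2; do python3 -m crank '[{"offset":[0,0,0],"turn":[0,0,0],"claw":0.68},{"offset":[0,0,0],"turn":[0,0,0],"claw":0.68},{"offset":[0,0,0],"turn":[0,0,0],"claw":0.68},{"offset":[0,0,0],"turn":[0,0,0],"claw":0.68},{"offset":[0,0,0],"turn":[0,0,0],"claw":0.68},{"offset":[0,0,0],"turn":[0,0,0],"claw":0.68},{"offset":[0,0,0],"turn":[0,0,0],"claw":0.68},{"offset":[0,0,0],"turn":[0,0,0],"claw":0.68}]'|head -1; done; python3 chk.py
python3 - <<'E'
from h import *
im,d,c=snap('side');P=cloud(d,c)
for n,t in zip('bca',TIP):   # axis fit: straight section z-slices relative to tip
    m=(d>0)&(np.hypot(P[...,0]-t[0],P[...,1]-t[1])<.06)&(P[...,2]>.04)
    Q=P[m];print('cup',n,'top z',np.percentile(Q[:,2],97).round(3),[ (round(z,3),Q[abs(Q[:,2]-z)<.004][:,:2].mean(0).round(3).tolist()) for z in(.07,.09,.105)])
E
```

```text
[191. 191.] 0.115 619.3 282.4 25.9 [0.621 0.283]
[167. 235.] 0.114 532.3 326.3 26.2 [0.533 0.326]
[142. 281.] 0.115 444.1 369.4 26.2 [0.444 0.37 ]
clock: 43.35
clock: 44.15
[191. 191.] 0.115 619.4 282.1 26.0 [0.621 0.283]
[167. 235.] 0.115 532.9 326.4 26.4 [0.533 0.326]
[142. 281.] 0.114 444.1 370.0 26.2 [0.444 0.37 ]
cup b top z 0.114 [(0.07, [0.615, 0.307]), (0.09, [0.609, 0.301]), (0.105, [0.607, 0.285])]
cup c top z 0.113 [(0.07, [0.521, 0.346]), (0.09, [0.519, 0.344]), (0.105, [0.519, 0.339])]
cup a top z 0.113 [(0.07, [0.43, 0.389]), (0.09, [0.43, 0.388]), (0.105, [0.433, 0.382])]
```

Everything is still, so I'm handing in.

```bash
python3 -c "
from cell import arm
print(arm.job_done(), arm.state()['clock'])"
```

```text
the job is handed in; nothing more can be done
the job is handed in; nothing more can be done
```

The desk mat is clear: all three cups hang on the drying stand, all three tins stand on the tray, and I handed the job in at about 44 s.

- **Cups:** blue is on peg 0, terracotta on peg 1 and white on peg 2. I pushed each until the force rose about 7–12 N along the peg. Before hand-in their tops read 0.113–0.115 m in the two fixed cameras, about what a cup bottom resting on a peg end should read.
- **Tins:** red stands at (0.586, -0.103), green at (0.449, -0.283) and yellow at (0.522, -0.195). Each was lowered until it took about 4–5 N before release, and each stands upright with at least 30 mm to its neighbours and the tray walls by the measured positions.
- **Tray things:** honey, shaker, succulent, candle and pencils measured in the same place at the start and end, to about 1 mm. The succulent's outline varied by up to 3 mm between pictures, but its centre did not change.
- **Loose end:** the blue cup read about 1–2 mm different while the tins were being moved, which may be settling or measurement noise. It held still over the last 1.7 s of checks.

I saw no cup knocked aside. No picture was taken after hand-in.

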